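# Set up the decorating wheel for a round of varnishing

## Robot

A 7-joint arm with a two-finger parallel gripper is mounted at the origin on the work surface. World frame = base frame: x ahead of the robot, y to its left, z up, the work surface at z = 0. Lengths are in mm, angles in rad, forces in N, time in s.
With the tool pointing down it reaches from about 425 to 825 mm from the base axis. Payload 3.6 kg.
Tool frame: the origin (TCP) lies on the mounting face of the last link; the fingertips stand 186 mm ahead of it and the grasp point (between the pads) lies 167 mm ahead of it; z points along the fingers, y is the direction in which the jaws open and shut (so a half turn about z gives the same grasp; the last joint's range is limited). The gripper opens to 93 mm and grips with 3 to 60 N. Pads are 15 mm wide; open, the fingers measure 128 mm over their backs; the gripper's body (75 mm by 188 mm) begins 65 mm behind the grasp point.
Start: joints at [-1.315, 0.615, -0.013, 1.423, 0.008, 1.103, -0.04], TCP at [180.731, 624.349, 404.74] pointing down, gripper open.
Joint ranges: [-3.12, 3.12], [-0.3, 2.06], [-1.34, 1.32], [0.26, 2.42], [-1.36, 4.5], [0.01, 1.98], [-2.84, 2.84]. Speed limits (rad/s): [2.79, 2.79, 3.14, 3.14, 3.14, 3.14, 3.14].

## Interface

Orientations are given as a unit quaternion [x, y, z, w].
In Python, from rig import r gives the robot as it stands.
- The arm moves only by the tool move_arm, never from a script. Its argument "series" is a list of rows, each an object with "translation": the shift along the world's x, y, z in m, a list of three; "turn": the turn, a rotation vector about the world's x, y, z in degrees, a list of three; "jaw": the finger opening in m, from 0 to 0.093. In form: [{"translation": [dx, dy, dz], "turn": [wx, wy, wz], "jaw": jaw}, ...]. A call has 1 to 8 rows; each row is the pose to reach, as a shift and turn from the pose commanded when the call began; what a row does not reach only later rows make up. A row lasts 1/8 s, in which the tool goes at most 62.5 mm and 10.7 degrees, less where a joint would pass 70% of its speed; a pose out of reach is approached as far as the arm can. A call with a gripper value outside its range is refused whole. The fingers move at their own pace and stop on an object; "squeeze" is the grip in N (left out, the last holds). Time passes only in rows, so rows that repeat a pose let the fingers close. It gives the time, the measured TCP pose, the force and the opening at its end, in the units of the state.
- r.observe(): the state, without advancing time (a new reading comes with each control period).
- r.grab_frame(name): name is "scene" or "top" or "wrist"; returns the picture (400x640x3 uint8, red, green, blue); there is no depth.
- r.camera_params(name): a dict with "fov_y" (degrees; the focal length in pixels is half the picture's height over the tangent of half this angle, whatever the lens; pixels are square), "cx", "cy" (the principal point, pixels), "cam_to_world" (4x4, takes a point from camera to world coordinates); the wrist camera has in their place "tool_from_camera" (4x4, takes a point from camera to tool coordinates, whose origin is the TCP and whose axes are the flange's). Camera axes: x right, y up, looking along -z (the intrinsics and any distortion apply to the point x, -y, -z); pixel columns grow to the right and rows downward; lengths in mm; the calibration is good to about 2 mm. A picture is of the moment at which its call begins: read the wrist's pose just before it. camera_params takes no time and is no camera call.
- r.close_job(): hands the job in, once; it reports no verdict.
The state is a dict: "t": time; "qpos": joint angles; "joint_velocities": joint speeds; "tau": joint torques, N m; "tcp_pos": TCP position; "tcp_rot": TCP orientation; "ft_force": force on the tool from outside, world axes, zero at the start; "ft_torque": the same for the moment, N m; "grip_width": finger opening in mm.
Only numpy, scipy, OpenCV 4.12 (cv2) and the standard library are available. Lean on these libraries where they do the work, as an engineer would, in place of code of your own. Each camera call takes 0.05 s, during which the arm holds its last target.

## Task

Get the decorating wheel ready for varnishing: first bring its speed lever right back to the stop, then fit the loose turntable fully home on the wheel's square spindle and stand every figurine from the wooden board upright on it, none of them touching another. With everything aboard, and only then, set the lever level with the yellow pointer on its dial. Leave the ink jar, the brush pot and the varnish can where they are; if a figurine gets knocked aside, put it right.

Things in the scene. Friction and masses are not known exactly. Their poses are not given: they have to be found in the camera images.
- machine: Motorised decorating wheel, unplugged and too heavy to move: grey housing 210 x 210 mm, top at 58 mm, with a smaller control pod (150 mm along x, top at 50 mm) projecting from its -y side to y = -240 mm. Origin on the spindle axis at table level, z up.
- spindle_seat (a point): Centre of the flat steel shoulder (96 mm across, 70 mm above the table) on which the turntable's hub rests. On it stands the square spindle: 22 x 22 mm for 14 mm, then a 19 x 19 mm lead-in for 6 mm; its sides lie along this frame's x and y. The gear motor holds its angle; it turns only with more than 1 N m.
- turntable: Loose aluminium tray, 0.65 kg, lying on its hub on the table. Origin: centre of the hub's underside. Hub 80 x 80 x 24 mm with a 25 mm square bore right through it (3 mm chamfer), sides along x and y. Tray: 230 mm diameter, floor at z = 30 mm, rim 4 mm thick up to z = 37 mm. Fully home its origin coincides with spindle_seat, in any of four quarter turns.
- turntable_grip (a point): Middle of the turntable's black bar grip, 47 mm above its origin: 44 mm along x, 16 mm along y, standing on the middle of the tray floor from z = 30 to 64 mm, to lift it by from above.
- speed_lever (a joint): Speed lever on the pod, swinging level about a vertical axis. 0 = against the stop (red tick, pointing to the machine's -x); grows counter-clockwise seen from above up to 1.75 rad; one dial tick every 0.262 rad. Stays where it is left (about 1.3 N at the knob moves it).
- lever_knob (a point): Middle of the grip of the lever's upright red knob (24 mm diameter, 40 mm tall, from 22 mm below to 18 mm above this point, which is 84 mm over the table), 95 mm from the pivot. x points along the lever away from the pivot, z up.
- lever_pivot (a point): The lever's pivot, on the vertical axis of its hinge, at the level of the lever's underside (58 mm above the table). x as lever_knob.
- marker (a joint): Angle of the yellow set-pointer on the dial, on the same axis and scale as speed_lever: the lever is level with it when the two values are equal. It cannot be moved by touch.
- marker_tip (a point): On the yellow pointer, 82 mm from the pivot axis, on the dial under the lever. x points outward along the pointer.
- board: Thin plywood ware board 260 (x) x 250 x 4 mm, fixed to the table; origin: centre of its underside.
- owl: Blue and white ceramic owl, 90 mm tall, about 150 g: foot 60 mm diameter and 10 mm high, above it a round 44 mm diameter body up to 65 mm, to be held anywhere round it. All the figurines that are present stand on the board at the start; its origin is the centre of its underside, z up. None at the start if absent.
- rabbit: Blue and white ceramic rabbit, 91 mm tall, about 150 g: foot 60 mm diameter and 10 mm high, then a round 44 mm diameter body up to 65 mm; small paws and tail below 26 mm stick out along x. Origin: centre of its underside, z up. None at the start if absent.
- vase: Blue and white ceramic vase, 88 mm tall, about 150 g: foot 60 mm diameter and 10 mm high, then a round 44 mm diameter body up to 60 mm, neck above. Origin: centre of its underside, z up. None at the start if absent.
- van: Blue and white ceramic camper van, about 180 g: 80 mm long (x), 52 mm wide (y), 62 mm tall, flat parallel sides from 6 to 58 mm height (the cabin, above 34 mm, runs from x = -25 to 37 mm). Origin: centre of its underside, z up. None at the start if absent.
- ink_jar: Bystander: amber ink jar with black cap, 54 mm diameter, 75 mm tall. Leave it alone.
- brush_pot: Bystander: blue pot of brushes, 72 mm diameter, brushes up to 205 mm. Leave it alone.
- varnish_can: Bystander: spray can, 58 mm diameter, 150 mm tall. Leave it alone.
Not all that is in view belongs to the job. What is shaped like the van but pink is not meant.

How it is judged (in metres and radians):
On the way, in this order (a step that is already met when the one before it is completed fails the run):
1. the speed lever is back at its stop (within 0.06 rad) (value of joint speed_lever below 0.06 rad), for 0.2 s.
2. the turntable is fully home on the square spindle, the lever still at the stop (z of turntable in the frame of spindle_seat below 0.004 m and horizontal distance between turntable and spindle_seat below 0.005 m and angle between turntable's own z axis and vertical below 0.04 rad and value of joint speed_lever below 0.06 rad), for 0.3 s.
3. every figurine stands upright on the seated turntable, the lever still at the stop (all of step 2 and horizontal distance between each of owl, rabbit, vase, van and turntable below 0.1 m and z of owl in the frame of turntable between 0.026 and 0.036 m and angle between each of owl, rabbit, vase, van's own z axis and vertical below 0.12 rad and z of rabbit in the frame of turntable between 0.026 and 0.036 m and z of vase in the frame of turntable between 0.026 and 0.036 m and z of van in the frame of turntable between 0.026 and 0.036 m), for 0.2 s.
4. the lever is level with the yellow pointer (within 0.08 rad) (angle between the x axis of lever_knob and the x axis of marker_tip, either way round below 0.08 rad), for 0.2 s.
At the end, for the whole second after the job is handed in: Turntable fully home on the spindle (4 mm in height, 5 mm sideways, level); every figurine present upright (0.12 rad) and still on its floor, centre within 100 mm of the turntable's, none touching another; speed lever within 0.08 rad of the yellow pointer (z of turntable in the frame of spindle_seat below 0.004 m and horizontal distance between turntable and spindle_seat below 0.005 m and angle between turntable's own z axis and vertical below 0.04 rad and angle between the x axis of lever_knob and the x axis of marker_tip, either way round below 0.08 rad and horizontal distance between each of owl, rabbit, vase, van and turntable below 0.1 m and z of owl in the frame of turntable between 0.026 and 0.036 m and angle between each of owl, rabbit, vase, van's own z axis and vertical below 0.12 rad and z of rabbit in the frame of turntable between 0.026 and 0.036 m and z of vase in the frame of turntable between 0.026 and 0.036 m and z of van in the frame of turntable between 0.026 and 0.036 m and contact force between owl and rabbit below 0.02 N and contact force between each of owl, rabbit and vase below 0.02 N and contact force between each of owl, rabbit, vase and van below 0.02 N and linear speed of each of owl, rabbit, vase, van, turntable below 0.02 m/s).
It fails at once if the ink jar is moved more than 30 mm (distance of ink_jar from where it was at the start of the episode above 0.03 m).
It fails at once if the brush pot is moved more than 30 mm (distance of brush_pot from where it was at the start of the episode above 0.03 m).
It fails at once if the varnish can is moved more than 30 mm (distance of varnish_can from where it was at the start of the episode above 0.03 m).
Of owl, rabbit, vase, van only 3 to 4 are there at a start; the rules pass over those that are not, and their reading is None.
At some moment in a run one of owl, rabbit, vase, van may be knocked a few centimetres aside while the robot is not near it.
It also fails if it takes over 210 s, if anything falls off the work surface, if the arm or the gripper's body presses on something with over 40 N, if the wrist force passes 120 N, or if a joint passes its speed limit or range.

## Working session

There is one attempt and no reset: what is moved stays moved. The work goes in short steps, Python scripts to look and compute and a tool call to move; the robot and the scene stay as the last step left them, time stands still between calls to the robot, and variables do not carry over. Pictures are saved under pics/ and viewed, and the job is handed in when it is done.

Besides the shell and the picture viewer there is one more tool, called after "Request:" as a command line: name --argument value ..., lists and objects as JSON in quotes. move_arm: Moves the arm, as the interface text tells. Its arguments: {"type":"object","properties":{"series":{"type":"array"},"squeeze":{"type":"number"}},"required":["series"]}

```bash
ls; mkdir -p pics
python3 - <<'E'
from rig import r
import cv2
s=r.observe();print(s)
for n in("scene","top","wrist"):
    f=r.grab_frame(n);cv2.imwrite(f"pics/{n}0.png",f[:,:,::-1])
    print(n,r.camera_params(n))
E
```

```text
pics
{'t': 0.0, 'qpos': array([-1.31545721,  0.61588852, -0.01263112,  1.424893  ,  0.00813468,
        1.10336206, -0.04040642]), 'joint_velocities': array([-0.00069146,  0.0012803 ,  0.00019403,  0.00073007,  0.00065875,
        0.00098922,  0.00030267]), 'tau': array([ 1.67758826e-04, -4.58935940e+01,  2.08528005e-01, -1.65745121e+01,
       -6.10957970e-02,  2.04018265e-02,  2.45995543e-04]), 'tcp_pos': array([180.67442112, 624.05670452, 403.60242004]), 'tcp_rot': array([ 1.40410058e-01,  9.90092649e-01, -1.24139247e-03, -1.47163355e-04]), 'ft_force': array([-0.63705262, -0.32434725, -0.17185816]), 'ft_torque': array([-0.01637025, -0.02298869, -0.00392545]), 'grip_width': 93.0301900680337}
scene {'fov_y': 48.06239564228088, 'cx': 316.62786081413066, 'cy': 206.44039830266425, 'cam_to_world': array([[ 2.27748269e-03, -7.71744067e-01,  6.35929169e-01,
         1.34688965e+03],
       [ 9.99979623e-01,  5.55015216e-03,  3.15422035e-03,
        -1.66968751e+01],
       [-5.96375449e-03,  6.35909027e-01,  7.71740982e-01,
         1.06944939e+03],
       [ 0.00000000e+00,  0.00000000e+0
[... 238 characters left out ...]
   [-9.99796398e-01, -2.01702208e-02,  5.69898278e-04,
        -1.10413836e+01],
       [-1.51647062e-03,  1.03271668e-01,  9.94652031e-01,
         1.52814769e+03],
       [ 0.00000000e+00,  0.00000000e+00,  0.00000000e+00,
         1.00000000e+00]])}
wrist {'fov_y': 71.44473922531026, 'cx': 316.6442222692384, 'cy': 199.10797361951884, 'tool_from_camera': array([[-6.01543254e-04,  9.68684806e-01,  2.48292943e-01,
         6.73539620e+01],
       [ 9.99999816e-01,  6.01550276e-04,  7.58399785e-05,
        -6.53483716e-01],
       [-7.58956533e-05,  2.48292943e-01, -9.68684989e-01,
         1.95721848e+01],
       [ 0.00000000e+00,  0.00000000e+00,  0.00000000e+00,
         1.00000000e+00]])}
```

View pics/scene0.png

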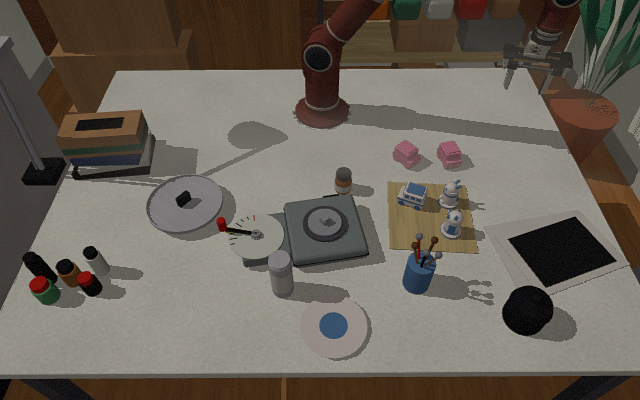

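View pics/top0.png

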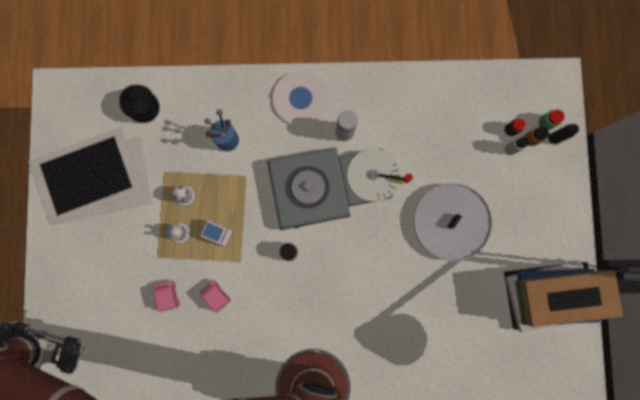

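View pics/wrist0.png

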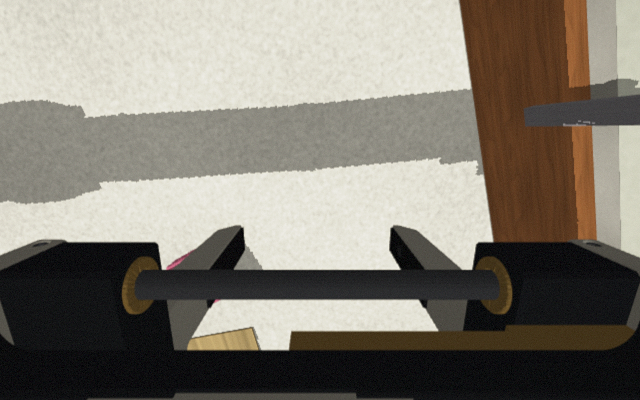

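```bash
cat > h.py <<'E'
from rig import r
import numpy as np, cv2
from scipy.spatial.transform import Rotation as R
def cam(n,pose=None):
    p=r.camera_params(n); f=200/np.tan(np.radians(p['fov_y']/2))
    if n=='wrist':
        s=pose or r.observe(); T=np.eye(4);T[:3,:3]=R.from_quat(s['tcp_rot']).as_matrix();T[:3,3]=s['tcp_pos']
        M=T@p['tool_from_camera']
    else: M=p['cam_to_world']
    return f,p['cx'],p['cy'],M
def ray(c,u,v):
    f,cx,cy,M=c
    d=M[:3,:3]@np.array([(u-cx)/f,-(v-cy)/f,-1]); return M[:3,3],d/np.linalg.norm(d)
def onz(c,u,v,z):
    o,d=ray(c,u,v); return o+d*(z-o[2])/d[2]
def proj(c,P):
    f,cx,cy,M=c; q=M[:3,:3].T@(np.asarray(P,float)-M[:3,3]); return np.array([cx+f*q[0]/-q[2], cy-f*q[1]/-q[2]])
def tri(c1,p1,c2,p2):
    o1,d1=ray(c1,*p1);o2,d2=ray(c2,*p2)
    A=np.stack([d1,-d2],1);t=np.linalg.lstsq(A,o2-o1,rcond=None)[0]
    a,b=o1+d1*t[0],o2+d2*t[1]; return (a+b)/2,np.linalg.norm(a-b)
def shot(n,name):
    s=r.observe(); c=cam(n,s if n=='wrist' else None); im=np.ascontiguousarray(r.grab_frame(n)[:,:,::-1]); cv2.imwrite(f'pics/{name}.png',im); return c,im
def crop(im,x0,y0,x1,y1,k,name):
    cv2.imwrite(f'pics/{name}.png',cv2.resize(im[y0:y1,x0:x1],None,fx=k,fy=k,interpolation=cv2.INTER_CUBIC))
E
python3 - <<'E'
from h import *
a=cv2.imread('pics/scene0.png');b=cv2.imread('pics/top0.png')
s1=cv2.resize(a[150:280,130:490],None,fx=2.2,fy=2.2,interpolation=cv2.INTER_CUBIC)
s2=cv2.resize(b[135:270,150:510],None,fx=2.2,fy=2.2,interpolation=cv2.INTER_CUBIC)
cv2.imwrite('pics/c0.png',np.vstack([s1,s2]))
E
```

```text
(no output)
```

View pics/c0.png

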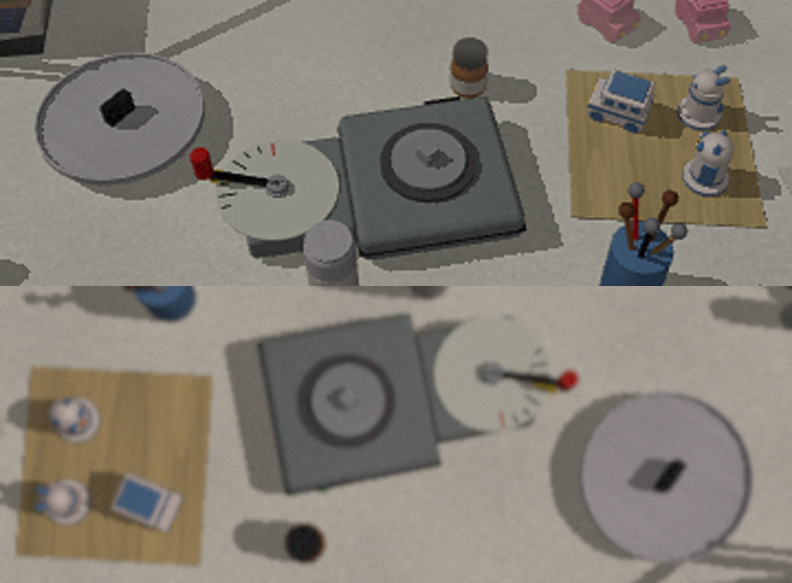

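Run:
```python
from h import *
np.set_printoptions(precision=1,suppress=True)
ct,cs=cam('top'),cam('scene')
a=cv2.imread('pics/scene0.png');b=cv2.imread('pics/top0.png')
def C(im,lo,hi,box,n=3):
    hsv=cv2.cvtColor(im,cv2.COLOR_BGR2HSV);m=cv2.inRange(hsv,lo,hi)
    x0,y0,x1,y1=box;mm=np.zeros_like(m);mm[y0:y1,x0:x1]=m[y0:y1,x0:x1]
    k,l,st,ce=cv2.connectedComponentsWithStats(mm)
    o=sorted(range(1,k),key=lambda i:-st[i,4])[:n]
    return [(st[i],ce[i],np.argwhere(l==i)[:,::-1]) for i in o]
k=C(b,(0,120,80),(8,255,255),(395,165,420,195),1)[0];ks=C(a,(0,120,60),(8,255,255),(210,210,232,240),1)[0]
print('knob',k[0],k[1],ks[0],ks[1],tri(ct,k[1],cs,ks[1]), onz(ct,*k[1],98))
T=lambda x,y:(150+x/2.2,135+(y-286)/2.2)
S=lambda x,y:(130+x/2.2,150+y/2.2)
print('pivot',onz(ct,*T(489,372),66),onz(cs,*S(278,185),66),tri(ct,T(489,372),cs,S(278,185)))
print('shoulder',onz(ct,*T(346,400),70),onz(cs,*S(430,161),70))
print('housing',[onz(ct,*T(*p),58)[:2] for p in [(260,341),(411,315),(440,466),(290,493)]])
print('redtick',onz(ct,*T(503,420),50),onz(cs,*S(274,149),50))
print('tt',onz(ct,*T(666,476),37),onz(cs,*S(120,118),37))
print('bar',tri(ct,T(672,474),cs,S(118,100)))
bar=C(b,(0,0,0),(180,255,60),(440,205,470,240),1)[0];print(cv2.minAreaRect(bar[2].astype(np.float32)),onz(ct,*bar[1],55))
print('yellow',onz(ct,*T(545,388),50),onz(cs,*S(215,182),50))
for n,p,q,z in[('owl',T(72,416),S(714,148),80),('rab',T(62,499),S(708,85),80),('van',T(147,502),S(628,88),62)]:
    print(n,onz(ct,*p,z),tri(ct,p,cs,q))
for n,p in [('jar',T(305,541)),('can',(347,120)),('pot',(223,133))]: print(n,onz(ct,*p,75))
print('ink/can base scene',onz(cs,343,187,0),onz(cs,282,292,0),onz(cs,419,288,0))
```

```text
knob [404 174   8   8  47] [408.  177.4] [216 217  11  15 101] [220.8 223.5] (array([ 594.7, -286. ,   84.9]), np.float64(0.7984761606654008)) [ 592.7 -283.9   98. ]
pivot [ 609.5 -187.1   66. ] [ 617.8 -187.4   66. ] (array([ 611. , -188.6,   56.7]), np.float64(0.7819897040331654))
shoulder [575.5   1.8  70. ] [584.3   3.8  70. ]
housing [array([658.7, 114.6]), array([689.7, -86.8]), array([ 487.3, -119.8]), array([455.8,  77.6])]
redtick [ 547.4 -205.5   50. ] [ 547.8 -200.3   50. ]
tt [ 469.6 -421.4   37. ] [ 482.4 -417.8   37. ]
bar (array([ 470.1, -420. ,   60.7]), np.float64(5.3768114283726725))
((453.6153259277344, 221.07691955566406), (6.1017022132873535, 14.976905822753906), 33.6900634765625) [ 469.3 -418.9   55. ]
yellow [ 589.1 -262.7   50. ] [ 600.9 -271.2   50. ]
owl [560.4 358.2  80. ] (array([562.9, 365.9,  66. ]), np.float64(8.148243529523091))
rab [452.7 370.4  80. ] (array([454.2, 378.8,  65.8]), np.float64(9.084910553993588))
van [447.6 264.1  62. ] (array([448.7, 271.5,  54.4]), np.float64(11.764763845483067))
jar [392.5  58.1  75. ]
can [ 768.8 -117.6   75. ]
pot [737.6 243.5  75. ]
ink/can base scene [385.6  63.6   0. ] [ 761.1 -114.2    0. ] [751.1 252.9   0. ]
```

Request:
move_arm --series '[{"translation": [0.06, -0.05, 0], "turn": [0, 0, 0], "jaw": 0.093}, {"translation": [0.12, -0.1, 0], "turn": [0, 0, 0], "jaw": 0.093}, {"translation": [0.17, -0.14, 0], "turn": [0, 0, 0], "jaw": 0.093}, {"translation": [0.22, -0.18, 0], "turn": [0, 0, 0], "jaw": 0.093}, {"translation": [0.27, -0.22, 0], "turn": [0, 0, 0], "jaw": 0.093}, {"translation": [0.32, -0.26, 0], "turn": [0, 0, 0], "jaw": 0.093}, {"translation": [0.36, -0.3, 0], "turn": [0, 0, 0], "jaw": 0.093}, {"translation": [0.38, -0.3, 0], "turn": [0, 0, 0], "jaw": 0.093}]'

```text
t: 1.15
tcp_pos: [562.8, 321.0, 404.7]
tcp_rot: [0.142, 0.99, -0.001, 0.0]
ft_force: [0.1, 0.2, -0.6]
grip_width: 93.3
```

Run:
```python
from h import *
c,im=shot('wrist','w1');print(r.observe()['t'],r.observe()['tcp_pos'])
```

```text
1.2 [568.44106431 316.30537588 404.15080512]
```

View pics/w1.png

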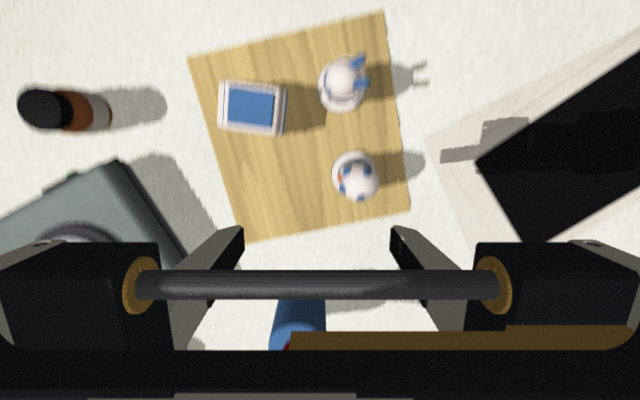

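Request:
move_arm --series '[{"translation": [0.02, -0.06, 0], "turn": [0, 0, 0], "jaw": 0.093}, {"translation": [0.04, -0.12, 0], "turn": [0, 0, 0], "jaw": 0.093}, {"translation": [0.05, -0.18, 0], "turn": [0, 0, 0], "jaw": 0.093}, {"translation": [0.06, -0.24, 0], "turn": [0, 0, 0], "jaw": 0.093}, {"translation": [0.07, -0.3, 0], "turn": [0, 0, 0], "jaw": 0.093}, {"translation": [0.07, -0.34, 0], "turn": [0, 0, 0], "jaw": 0.093}, {"translation": [0.07, -0.34, 0], "turn": [0, 0, 0], "jaw": 0.093}, {"translation": [0.07, -0.34, 0], "turn": [0, 0, 0], "jaw": 0.093}]'

```text
t: 2.2
tcp_pos: [630.6, -14.2, 404.4]
tcp_rot: [0.14, 0.99, 0.001, -0.0]
ft_force: [0.1, 0.2, 0.5]
grip_width: 92.9
```

Run:
```python
from h import *
c,im=shot('wrist','w2');print(r.observe()['t'],r.observe()['tcp_pos'],r.observe()['tcp_rot'])
```

```text
2.25 [630.6616087  -13.36907526 404.49867103] [ 1.38902829e-01  9.90305540e-01  8.79151889e-04 -4.10243434e-04]
```

View pics/w2.png

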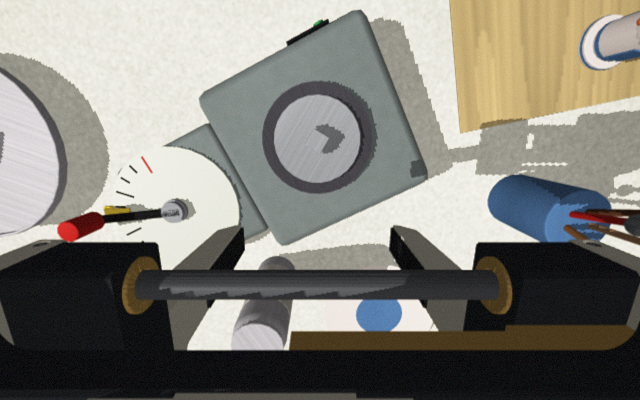

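Run:
```python
from h import *
np.set_printoptions(precision=1,suppress=True)
im=cv2.imread('pics/w2.png')
s=dict(tcp_pos=np.array([630.66,-13.4,404.5]),tcp_rot=[.1389,.9903,.00088,-.0004])
c=cam('wrist',s)
crop(im,240,60,400,215,5,'w2c'); crop(im,50,130,260,245,3.7,'w2d')
g=cv2.cvtColor(im,cv2.COLOR_BGR2GRAY)
m=(g>128).astype(np.uint8)
k,l,st,ce=cv2.connectedComponentsWithStats(m)
i=l[120,300];print(st[i],ce[i])
cn=max(cv2.findContours((l==i).astype(np.uint8),0,2)[0],key=len)
P=np.array([onz(c,*p,70)[:2] for p in cv2.convexHull(cn)[:,0].astype(float)])
print(cv2.fitEllipse(P.astype(np.float32)))
for n,p,z in[('h',(201,97),58),('h',(363,11),58),('h',(427,175),58),('h',(280,243),58)]:print(n,onz(c,*p,z))
```

```text
[ 274   95   86   88 5494] [315.5 138.3]
((577.9814453125, 1.5017842054367065), (94.88728332519531, 95.20113372802734), 114.93675231933594)
h [ 498.4 -109.    58. ]
h [466.2  83.6  58. ]
h [653.9 116.2  58. ]
h [688.3 -78.2  58. ]
```

View pics/w2c.png

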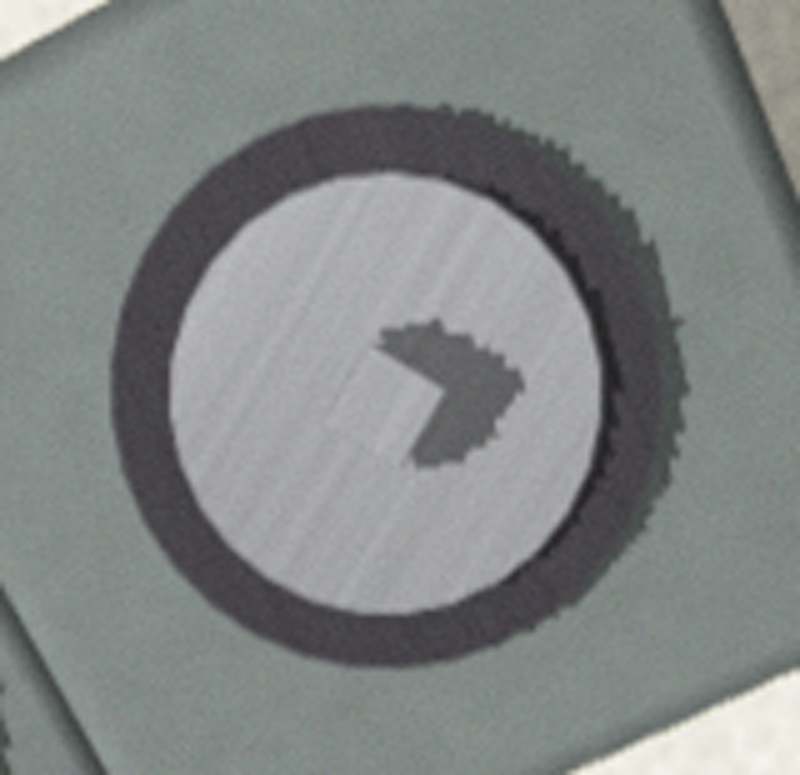

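View pics/w2d.png

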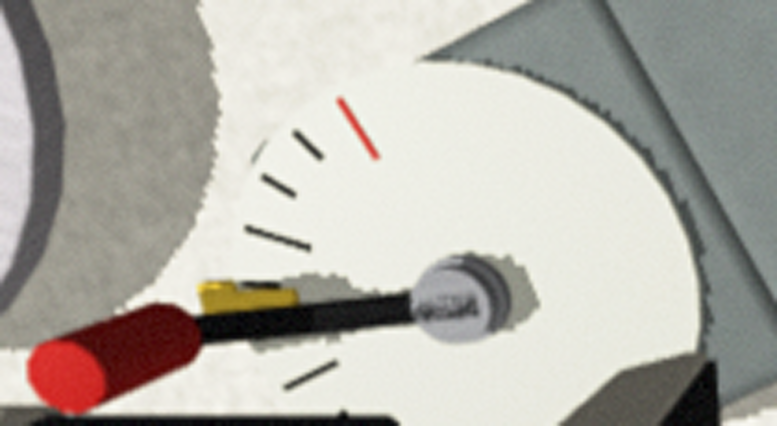

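Request:
move_arm --series '[{"translation": [0.01, -0.06, -0.03], "turn": [0, 0, 0], "jaw": 0.093}, {"translation": [0.02, -0.11, -0.06], "turn": [0, 0, 0], "jaw": 0.093}, {"translation": [0.03, -0.16, -0.08], "turn": [0, 0, 0], "jaw": 0.093}, {"translation": [0.04, -0.2, -0.08], "turn": [0, 0, 0], "jaw": 0.093}, {"translation": [0.04, -0.2, -0.08], "turn": [0, 0, 0], "jaw": 0.093}, {"translation": [0.04, -0.2, -0.08], "turn": [0, 0, 0], "jaw": 0.093}]'

```text
t: 3.0
tcp_pos: [671.4, -212.8, 324.6]
tcp_rot: [0.139, 0.99, 0.001, -0.0]
ft_force: [0.6, 0.7, -0.5]
grip_width: 92.9
```

Run:
```python
from h import *
c,im=shot('wrist','w3');np.save('w3c.npy',np.array(c,dtype=object),allow_pickle=True);print(r.observe()['t'],r.observe()['tcp_pos'],r.observe()['tcp_rot'])
```

```text
3.05 [ 671.47049161 -212.2652271   324.82281203] [1.38297278e-01 9.90389894e-01 1.31195657e-03 1.66383131e-05]
```

View pics/w3.png

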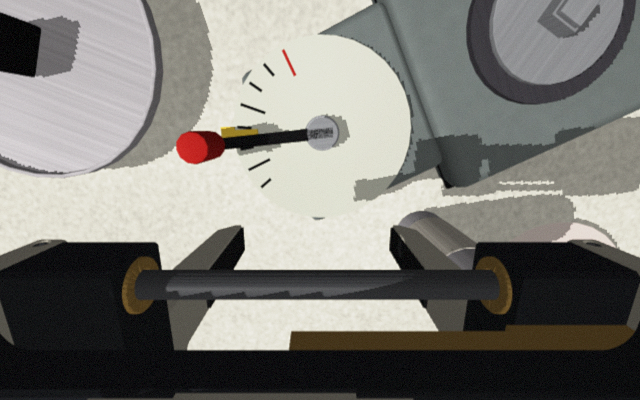

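Run:
```python
from h import *
im=cv2.imread('pics/w3.png')
a=cv2.resize(im[40:195,170:345],None,fx=4.4,fy=4.4,interpolation=cv2.INTER_CUBIC)
cv2.imwrite('pics/w3a.png',a[:600]); crop(im,460,0,640,110,4.4,'w3b')
```

```text
(no output)
```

View pics/w3a.png

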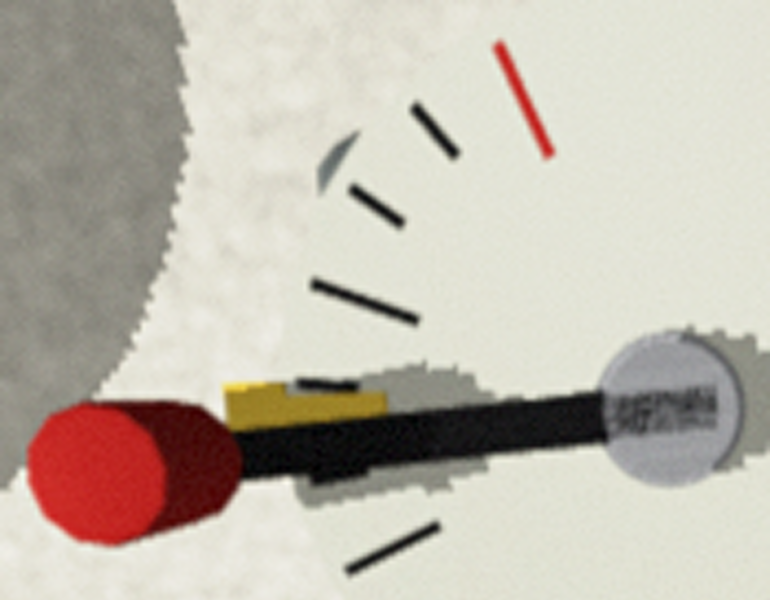

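View pics/w3b.png

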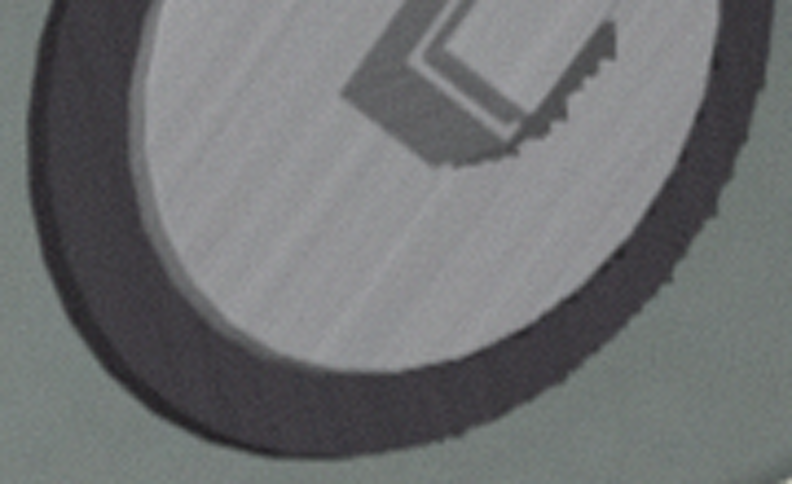

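Run:
```python
from h import *
np.set_printoptions(precision=2,suppress=True)
f,cx,cy,M=np.load('w3c.npy',allow_pickle=True); c=(f,cx,cy,M)
A=lambda p,z=50:onz(c,170+p[0]/4.4,40+p[1]/4.4,z)[:2]
B=lambda p,z:onz(c,460+p[0]/4.4,p[1]/4.4,z)[:2]
tk={0:((498,42),(550,158)),1:((413,104),(457,157)),2:((351,187),(404,226)),3:((312,282),(419,322)),4:((298,384),(358,387)),6:((347,572),(440,524))}
N=[];D=[];dirs={}
for k,(p,q) in tk.items():
    a,b=A(p),A(q);d=(a-b)/np.linalg.norm(a-b);n=np.array([-d[1],d[0]]);N.append(n);D.append(n@a);dirs[k]=(np.degrees(np.arctan2(d[1],d[0]))-k*15.0106)%360
    print(k,a,b,dirs[k])
piv=np.linalg.lstsq(np.array(N),np.array(D),rcond=None)[0];print('pivot',piv)
for k,(p,q) in tk.items():
    a=(A(p)+A(q))/2-piv;print(k,(np.degrees(np.arctan2(a[1],a[0]))-15.0106*k)%360,np.linalg.norm(a))
for z in(66,70,75):print('hubtop',z,A((668,410),z))
kn=A((97,472),102);v=kn-piv;print('knob',kn,np.linalg.norm(v),np.degrees(np.arctan2(v[1],v[0]))%360)
for z in (52,55,58):
  for p in[(225,385),(283,383),(228,430),(386,390),(386,413)]:
    v=A(p,z)-piv;print('y',z,p,np.linalg.norm(v),np.degrees(np.arctan2(v[1],v[0]))%360)
for p,q,z in[((345,92),(440,165),70),((345,92),(428,0),70),((412,58),(512,140),84),((440,45),(520,120),90)]:
    a,b=B(p,z),B(q,z);d=b-a;print('spin',a,b,np.linalg.norm(d),np.degrees(np.arctan2(d[1],d[0]))%90)
```

```text
0 [ 538.24 -203.55] [ 560.38 -200.08] 188.91206390406802
1 [ 544.03 -222.45] [ 555.27 -217.29] 189.6121240426131
2 [ 554.75 -238.76] [ 564.32 -231.16] 188.4152504406387
3 [ 569.17 -251.99] [ 582.17 -234.08] 188.99698574732167
4 [ 586.8  -261.35] [ 590.69 -249.92] 191.1849606308392
6 [ 625.53 -264.57] [ 621.39 -242.7 ] 190.64993082693218
pivot [ 611.61 -192.25]
0 188.72901944359907 63.028360755925654
1 189.01446372936303 67.83672069702655
2 189.33648798152902 67.3506796329065
3 189.6858717983971 62.21665330941983
4 190.12298971968278 67.38272961403635
6 190.86435021660583 62.51864896575837
hubtop 66 [ 611.91 -191.25]
hubtop 70 [ 611.82 -191.31]
hubtop 75 [ 611.71 -191.38]
knob [ 594.89 -284.09] 93.35240118910697 259.6822833232387
y 52 (225, 385) 87.44717708396234 250.98649211151684
y 52 (283, 383) 75.8659146091438 250.2311821120269
y 52 (228, 430) 87.56829901714588 256.74896112867464
y 52 (386, 390) 55.30036900667838 250.23329814053278
y 52 (386, 413) 55.42210821694971 254.88311369769326
y 55 (225, 385) 86.4593821179966 250.9551781231244
y 55 (283, 383) 75.01604642726014 250.19558740053816
y 55 (228, 430) 86.57407889292737 256.71459336221295
y 55 (386, 390) 54.69432804297481 250.18447626662044
y 55 (386, 413) 54.81068606402969 254.83035467267194
y 58 (225, 385) 85.47161357414615 250.92314035315582
y 58 (283, 383) 74.16620786097792 250.15917694585428
y 58 (228, 430) 85.57989064152859 256.6794270768159
y 58 (386, 390) 54.088327681561154 250.1345603647339
y 58 (386, 413) 54.19931143400899 254.77640534498403
spin [577.66 -12.71] [593.55   2.17] 21.770855288569138 43.105116468725946
spin [577.66 -12.71] [567.58   1.88] 17.735821712463768 34.6360567478106
spin [577.43 -12.85] [593.82   1.91] 22.05608412739618 42.00808763106074
spin [577.6  -13.49] [591.63  -2.07] 18.082702001144842 39.13146112389723
```

Request:
move_arm --series '[{"translation": [-0.02, -0.02, 0], "turn": [0, 0, 10.6], "jaw": 0.06}, {"translation": [-0.04, -0.04, 0], "turn": [0, 0, 21.2], "jaw": 0.06}, {"translation": [-0.06, -0.055, 0], "turn": [0, 0, 31.8], "jaw": 0.06}, {"translation": [-0.076, -0.07, 0], "turn": [0, 0, 42.4], "jaw": 0.06}, {"translation": [-0.076, -0.07, 0], "turn": [0, 0, 53], "jaw": 0.06}, {"translation": [-0.076, -0.07, 0], "turn": [0, 0, 63.6], "jaw": 0.06}, {"translation": [-0.076, -0.07, 0], "turn": [0, 0, 74.2], "jaw": 0.06}, {"translation": [-0.076, -0.07, 0], "turn": [0, 0, 84.8], "jaw": 0.06}]'

```text
t: 4.05
tcp_pos: [595.6, -282.2, 325.6]
tcp_rot: [-0.568, 0.823, -0.001, -0.0]
ft_force: [-0.4, 0.1, -1.9]
grip_width: 59.7
```

Request:
move_arm --series '[{"translation": [0, 0, 0], "turn": [0, 0, 10.6], "jaw": 0.06}, {"translation": [0, 0, 0], "turn": [0, 0, 11], "jaw": 0.06}, {"translation": [0, 0, 0], "turn": [0, 0, 11], "jaw": 0.06}]'

```text
t: 4.42
tcp_pos: [595.1, -284.1, 325.1]
tcp_rot: [-0.641, 0.767, 0.0, 0.001]
ft_force: [0.2, -0.3, -0.4]
grip_width: 60.0
```

Run:
```python
from h import *
c,im=shot('wrist','w4');o=r.observe();print(o['t'],o['tcp_pos'],o['tcp_rot'],R.from_quat(o['tcp_rot']).as_matrix()[:,1],o['qpos'])
```

```text
4.475 [ 595.12223116 -284.1604309   325.09601466] [-6.41173874e-01  7.67395573e-01  2.76107617e-05  3.11236577e-04] [-9.84068002e-01  1.77792124e-01 -3.56736771e-04] [ 0.85114868  0.84492988 -0.85168642  1.47157457  0.67024146  1.13190233
  2.84062555]
```

View pics/w4.png

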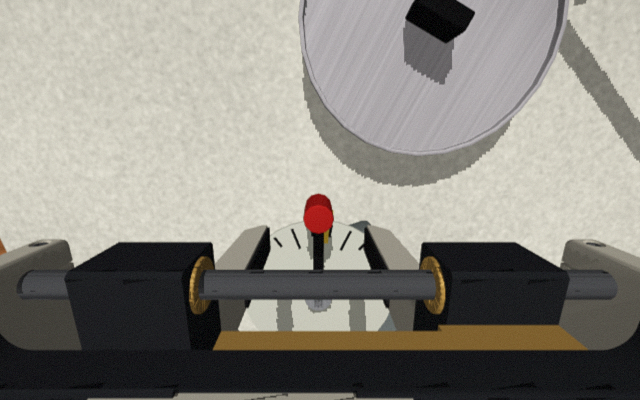

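Request:
move_arm --series '[{"translation": [0, 0, -0.01], "turn": [0, 0, -3], "jaw": 0.06}, {"translation": [0, -0.001, -0.035], "turn": [0, 0, -3], "jaw": 0.06}, {"translation": [0, -0.001, -0.06], "turn": [0, 0, -3], "jaw": 0.06}, {"translation": [0, -0.001, -0.068], "turn": [0, 0, -3], "jaw": 0.06}, {"translation": [0, -0.001, -0.068], "turn": [0, 0, -3], "jaw": 0.02}, {"translation": [0, -0.001, -0.068], "turn": [0, 0, -3], "jaw": 0.02}, {"translation": [0, -0.001, -0.068], "turn": [0, 0, -3], "jaw": 0.02}, {"translation": [0, -0.001, -0.068], "turn": [0, 0, -3], "jaw": 0.02}]' --squeeze 8

```text
t: 5.48
tcp_pos: [594.7, -286.7, 257.3]
tcp_rot: [-0.62, 0.785, -0.0, 0.0]
ft_force: [0.4, -0.3, 0.4]
grip_width: 24.7
```

Run:
```python
from h import *
o=r.observe();print(o['t'],o['tcp_pos'],o['qpos'],o['ft_force'],o['grip_width'])
piv=np.array([611.8,-192]);v=o['tcp_pos'][:2]-piv;print(np.linalg.norm(v),np.degrees(np.arctan2(v[1],v[0]))%360)
a0=np.arctan2(-285.5+192,594.8-611.8)
for d in range(0,73,8):
    a=a0-np.radians(d);print(d,95*np.array([np.cos(a)-np.cos(a0),np.sin(a)-np.sin(a0)]))
```

```text
5.475 [ 594.71622002 -286.71534597  257.31238998] [ 0.8308867   0.91391962 -0.79254039  1.52596399  0.72673941  1.01425513
  2.74596369] [ 0.3537067  -0.3048099   0.35406479] 24.711977495350954
96.2437130448855 259.7755092752529
0 [0. 0.]
8 [-12.84279593   3.27474457]
16 [-25.10485029   8.30499129]
24 [-36.54749615  14.99283212]
32 [-46.94801542  23.20809585]
40 [-56.10397382  32.79088171]
48 [-63.83716104  43.55467169]
56 [-69.99705938  55.28996085]
64 [-74.46377343  67.76833513]
72 [-77.15036369  80.74691718]
```

Request:
move_arm --series '[{"translation": [-0.0128, 0.0033, 0], "turn": [0, 0, -8], "jaw": 0.02}, {"translation": [-0.0251, 0.0083, 0], "turn": [0, 0, -16], "jaw": 0.02}, {"translation": [-0.0365, 0.015, 0], "turn": [0, 0, -24], "jaw": 0.02}, {"translation": [-0.0469, 0.0232, 0], "turn": [0, 0, -32], "jaw": 0.02}, {"translation": [-0.0561, 0.0328, 0], "turn": [0, 0, -40], "jaw": 0.02}, {"translation": [-0.0638, 0.0436, 0], "turn": [0, 0, -48], "jaw": 0.02}, {"translation": [-0.07, 0.0553, 0], "turn": [0, 0, -56], "jaw": 0.02}, {"translation": [-0.0736, 0.0646, 0], "turn": [0, 0, -62], "jaw": 0.02}]'

```text
t: 6.48
tcp_pos: [519.9, -223.1, 257.2]
tcp_rot: [-0.125, 0.992, -0.001, -0.002]
ft_force: [-2.6, -1.9, 1.7]
grip_width: 23.7
```

Run:
```python
from h import *
o=r.observe();print(o['t'],o['tcp_pos'],o['qpos'],o['ft_force'],o['grip_width'])
piv=np.array([611.8,-192]);v=o['tcp_pos'][:2]-piv;print(np.linalg.norm(v),np.degrees(np.arctan2(v[1],v[0]))%360)
```

```text
6.475 [ 519.90349865 -223.08221712  257.16908014] [ 0.68561872  0.72255524 -0.51407343  1.81567802  0.50889964  0.74008808
  1.71514326] [-2.62330319 -1.9468662   1.72660698] 23.746807828581932
97.01067560316508 198.68711482102276
```

Request:
move_arm --series '[{"translation": [-0.0015, 0.005, 0], "turn": [0, 0, -4], "jaw": 0.02}, {"translation": [-0.0023, 0.0096, 0], "turn": [0, 0, -6], "jaw": 0.02}, {"translation": [-0.003, 0.013, 0], "turn": [0, 0, -8], "jaw": 0.02}, {"translation": [-0.0034, 0.015, 0], "turn": [0, 0, -9], "jaw": 0.02}, {"translation": [-0.0034, 0.015, 0], "turn": [0, 0, -9], "jaw": 0.02}]'

```text
t: 7.1
tcp_pos: [516.3, -208.1, 257.1]
tcp_rot: [-0.048, 0.999, -0.001, -0.002]
ft_force: [-4.5, -2.1, 6.7]
grip_width: 23.7
```

Run:
```python
from h import *
o=r.observe();print(o['t'],o['tcp_pos'],o['qpos'],o['ft_force'],o['grip_width'])
piv=np.array([611.8,-192]);v=o['tcp_pos'][:2]-piv;print(np.linalg.norm(v),np.degrees(np.arctan2(v[1],v[0]))%360)
```

```text
7.1 [ 516.3124454  -208.13405426  257.06870495] [ 0.638993    0.70355379 -0.46928113  1.84162265  0.46968944  0.71233111
  1.56991515] [-4.48368464 -2.07809229  6.7399608 ] 23.67643608215875
96.84100779149954 189.59039977511662
```

Request:
move_arm --series '[{"translation": [0, 0.002, 0], "turn": [0, 0, -1], "jaw": 0.02}, {"translation": [-0.0, 0.003, 0], "turn": [0, 0, -1.5], "jaw": 0.02}, {"translation": [0, 0.003, 0], "turn": [0, 0, -1.5], "jaw": 0.02}]'

```text
t: 7.48
tcp_pos: [516.2, -206.2, 257.0]
tcp_rot: [-0.035, 0.999, -0.002, -0.003]
ft_force: [-4.9, -4.5, 6.0]
grip_width: 23.9
```

Run:
```python
from h import *
o=r.observe();print(o['t'],o['tcp_pos'],o['ft_force'],o['ft_torque'],o['grip_width'])
piv=np.array([611.8,-192]);v=o['tcp_pos'][:2]-piv;print(np.linalg.norm(v),np.degrees(np.arctan2(v[1],v[0]))%360)
```

```text
7.475 [ 516.16042599 -206.24045663  257.02077621] [-4.87689405 -4.48102065  5.98177901] [-0.8697644   1.02640842 -0.05391755] 23.871527364833995
96.69394356032343 188.4689554708815
```

Request:
move_arm --series '[{"translation": [0, 0.003, 0], "turn": [0, 0, 0], "jaw": 0.02}, {"translation": [0, 0.004, 0], "turn": [0, 0, 0], "jaw": 0.02}, {"translation": [0, 0.004, 0], "turn": [0, 0, 0], "jaw": 0.02}, {"translation": [0, 0.0, 0], "turn": [0, 0, 0], "jaw": 0.02}, {"translation": [0, 0.0, 0], "turn": [0, 0, 0], "jaw": 0.06}, {"translation": [0, 0.0, 0], "turn": [0, 0, 0], "jaw": 0.06}, {"translation": [0, 0.0, 0.05], "turn": [0, 0, 0], "jaw": 0.06}, {"translation": [0, 0.0, 0.09], "turn": [0, 0, 0], "jaw": 0.06}]'

```text
t: 8.48
tcp_pos: [518.4, -203.0, 348.1]
tcp_rot: [-0.037, 0.999, 0.001, 0.001]
ft_force: [0.4, -0.2, 0.2]
grip_width: 57.5
```

Run:
```python
from h import *
c,im=shot('wrist','w5');o=r.observe();print(o['t'],o['tcp_pos'],o['tcp_rot'],o['ft_force'])
np.save('c5.npy',np.array(c,dtype=object),allow_pickle=True)
```

```text
8.525 [ 519.98812496 -202.90891946  353.38663294] [-0.03719413  0.99929206 -0.0012948   0.00550514] [1.29555452 0.07577944 2.16311182]
```

View pics/w5.png

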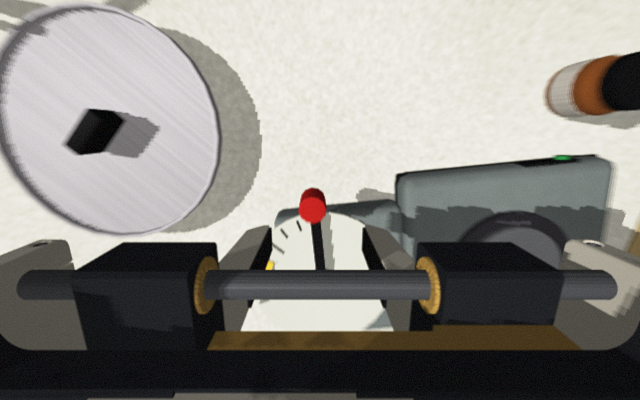

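Request:
move_arm --series '[{"translation": [0.05, 0.01, 0], "turn": [0, 0, 0], "jaw": 0.06}, {"translation": [0.1, 0.03, 0], "turn": [0, 0, 0], "jaw": 0.06}, {"translation": [0.14, 0.05, 0], "turn": [0, 0, 0], "jaw": 0.06}, {"translation": [0.14, 0.05, 0], "turn": [0, 0, 0], "jaw": 0.06}, {"translation": [0.14, 0.05, 0], "turn": [0, 0, 0], "jaw": 0.06}]'

```text
t: 9.15
tcp_pos: [657.4, -153.9, 346.1]
tcp_rot: [-0.037, 0.999, -0.0, -0.001]
ft_force: [0.2, 0.4, -0.1]
grip_width: 60.1
```

Run:
```python
from h import *
c,im=shot('wrist','w6');o=r.observe();print(o['t'],o['tcp_pos'],o['tcp_rot'],o['ft_force'])
np.save('c6.npy',np.array(c,dtype=object),allow_pickle=True)
crop(im,200,60,400,200,3.9,'w6a')
```

```text
9.2 [ 657.02709675 -154.69943951  346.34530467] [-3.59649346e-02  9.99352739e-01 -3.90996651e-04 -6.87949828e-04] [-0.06578381 -0.23730481  0.21612665]
```

View pics/w6.png

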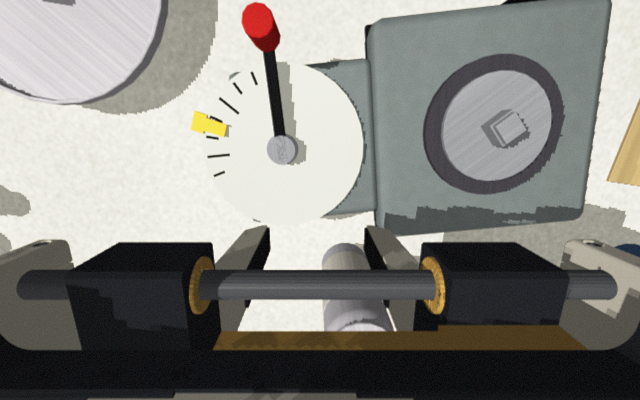

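View pics/w6a.png

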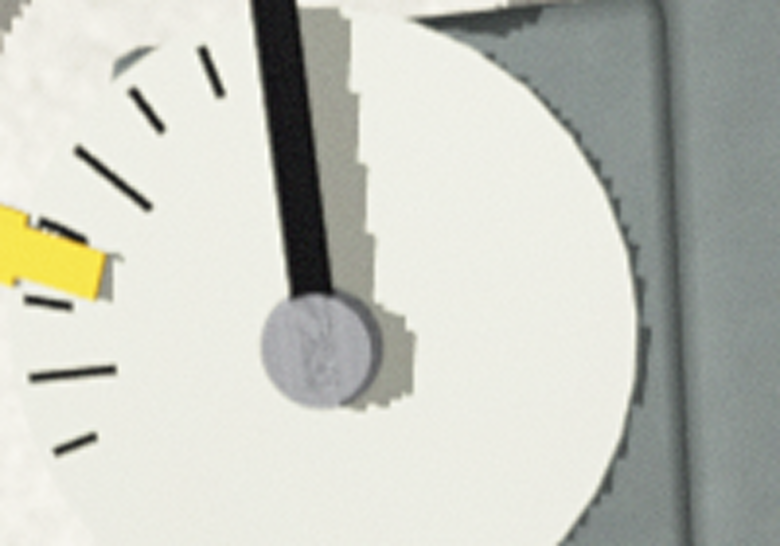

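Run:
```python
from h import *
np.set_printoptions(precision=2,suppress=True)
c=tuple(np.load('c6.npy',allow_pickle=True)); im=cv2.imread('pics/w6.png')
A=lambda p,z=50:onz(c,200+p[0]/3.9,60+p[1]/3.9,z)[:2]
tk={1:((202,46),(221,97)),2:((132,90),(161,131)),3:((77,149),(150,209)),4:((40,221),(84,241)),5:((25,299),(71,306)),6:((30,378),(115,370)),7:((54,453),(96,436))}
N=[];D=[]
for k,(p,q) in tk.items():
    a,b=A(p),A(q);d=(a-b)/np.linalg.norm(a-b);n=np.array([-d[1],d[0]]);N.append(n);D.append(n@a)
piv=np.linalg.lstsq(np.array(N),np.array(D),rcond=None)[0];print('pivot',piv)
z0=[]
for k,(p,q) in tk.items():
    a=(A(p)+A(q))/2-piv;z0.append((np.degrees(np.arctan2(a[1],a[0]))-15.0106*k)%360)
print('zero',z0);z0=np.mean(z0)
g=cv2.cvtColor(im,cv2.COLOR_BGR2HSV);m=cv2.inRange(g,(18,100,100),(36,255,255));p=np.argwhere(m[90:150,180:240])[:,::-1]+[180,90]
W=np.array([onz(c,*q,54)[:2] for q in p.astype(float)]);cen=W.mean(0);v=cen-piv
print('marker',np.degrees(np.arctan2(v[1],v[0]))%360-z0,np.linalg.norm(v),cv2.minAreaRect(W.astype(np.float32)))
m=cv2.inRange(g,(0,150,60),(8,255,255));kk=onz(c,257,20,102)[:2];v=kk-piv;print('knob',kk,np.linalg.norm(v),np.degrees(np.arctan2(v[1],v[0]))%360-z0)
# lever edges at z~66
for a,b in[((250,0),(291,295)),((296,0),(331,295))]:
    d=A(a,66)-A(b,66);print('lev',np.degrees(np.arctan2(d[1],d[0]))%360-z0)
crop(im,420,40,580,205,4.7,'w6b')
gg=cv2.cvtColor(im,cv2.COLOR_BGR2GRAY)
```

```text
pivot [ 612.21 -193.49]
zero [np.float64(188.47629347095216), np.float64(188.84028540178358), np.float64(189.0165029042629), np.float64(189.517318583164), np.float64(189.75294166026367), np.float64(190.3514303845205), np.float64(190.66146177458367)]
marker 66.01743080718794 72.12694008572674 ((594.6723022460938, -261.76739501953125), (32.46002960205078, 17.600252151489258), 75.9288558959961)
knob [ 518.2  -207.95] 95.11600609938804 -0.7757858534081379
lev 0.6541755731731769
lev -0.012321158382576414
```

View pics/w6b.png

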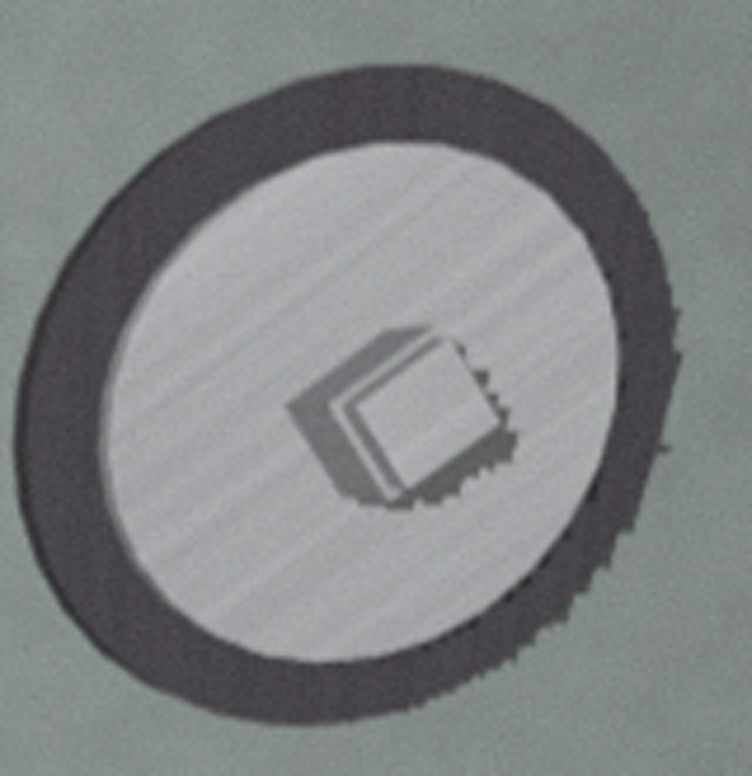

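Run:
```python
from h import *
np.set_printoptions(precision=2,suppress=True)
c=tuple(np.load('c6.npy',allow_pickle=True)); im=cv2.imread('pics/w6.png')
B=lambda p,z:onz(c,420+p[0]/4.7,40+p[1]/4.7,z)[:2]
def sq(P,z):
    W=np.array([B(p,z) for p in P]);print(W.mean(0))
    for i in range(len(W)-1):
        d=W[i+1]-W[i];print(np.linalg.norm(d),np.degrees(np.arctan2(d[1],d[0]))%90)
sq([(447,338),(497,425),(405,490),(357,408),(447,338)][:4]+[(447,338)],90)
W=np.array([B(p,90) for p in[(447,338),(497,425),(405,490),(357,408)]]);print('c90',W.mean(0))
sq([(448,327),(331,405),(392,502)],84)
sq([(345,492),(287,406),(390,332)],70)
g=cv2.cvtColor(im,cv2.COLOR_BGR2GRAY);
m=(g>128).astype(np.uint8);k,l,st,ce=cv2.connectedComponentsWithStats(m);i=l[90,500];print(st[i])
cn=max(cv2.findContours((l==i).astype(np.uint8),0,2)[0],key=len)
P=np.array([onz(c,*p,70)[:2] for p in cv2.convexHull(cn)[:,0].astype(float)]);print(cv2.fitEllipse(P.astype(np.float32)))
# turntable bar
c5=tuple(np.load('c5.npy',allow_pickle=True))
```

```text
[575.94  -0.22]
18.505139990200348 42.03153987430733
18.157703973337505 42.34201471345044
17.761259178239296 41.54350337337766
18.025870443964596 44.71175710509377
c90 [578.56  -0.29]
[578.14  -2.91]
22.93300786742559 39.77940767278265
22.00665455141692 42.97646370911752
[577.87  -3.32]
20.9970243168721 44.29597175396211
21.92189802039004 41.89672910267993
[ 442   71  109  110 8752]
((577.81494140625, -0.0025038719177246094), (94.9885482788086, 96.1509780883789), 172.10009765625)
```

Request:
move_arm --series '[{"translation": [-0.03, -0.05, 0.01], "turn": [0, 0, 0], "jaw": 0.06}, {"translation": [-0.055, -0.105, 0.02], "turn": [0, 0, 0], "jaw": 0.06}, {"translation": [-0.08, -0.16, 0.02], "turn": [0, 0, 0], "jaw": 0.06}, {"translation": [-0.11, -0.215, 0.02], "turn": [0, 0, 0], "jaw": 0.06}, {"translation": [-0.13, -0.265, 0.02], "turn": [0, 0, 0], "jaw": 0.06}, {"translation": [-0.13, -0.265, 0.02], "turn": [0, 0, 0], "jaw": 0.06}, {"translation": [-0.13, -0.265, 0.02], "turn": [0, 0, 0], "jaw": 0.06}]'

```text
t: 10.07
tcp_pos: [526.8, -419.1, 366.9]
tcp_rot: [-0.036, 0.999, 0.0, 0.0]
ft_force: [1.0, -0.1, -0.1]
grip_width: 60.1
```

Run:
```python
from h import *
c,im=shot('wrist','w7');o=r.observe();print(o['t'],o['tcp_pos'],o['tcp_rot'],o['qpos'])
np.save('c7.npy',np.array(c,dtype=object),allow_pickle=True)
crop(im,230,60,400,180,4.6,'w7a')
```

```text
10.125 [ 527.75554921 -417.89368286  367.09996035] [-3.69060540e-02  9.99318566e-01  4.99337428e-04  3.12309714e-04] [ 0.91867903  0.73597939 -0.53392779  1.38564882  0.38713755  1.12435563
  1.9760773 ]
```

View pics/w7.png

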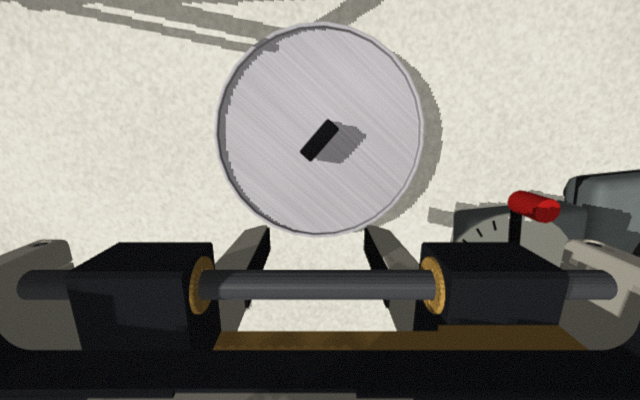

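View pics/w7a.png

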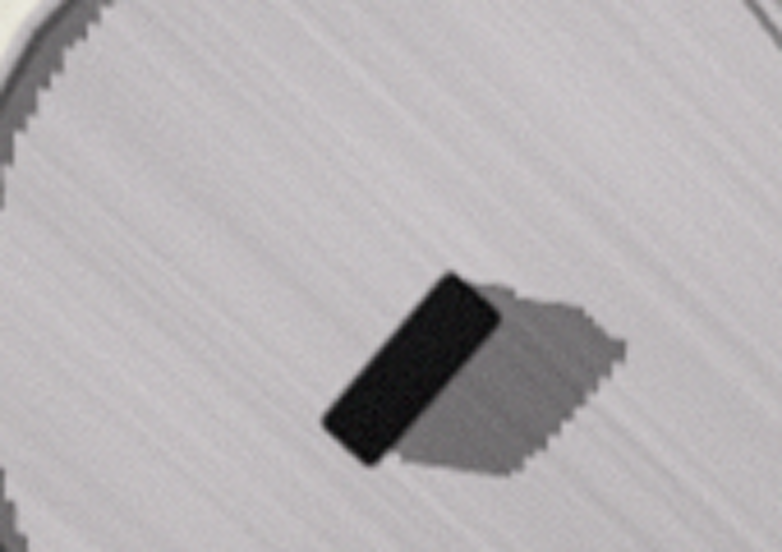

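Run:
```python
from h import *
np.set_printoptions(precision=2,suppress=True)
c=tuple(np.load('c7.npy',allow_pickle=True)); im=cv2.imread('pics/w7.png')
g=cv2.cvtColor(im,cv2.COLOR_BGR2GRAY)
p=np.argwhere(g[100:180,280:360]<60)[:,::-1]+[280,100]
for z in(60,64):
    W=np.array([onz(c,*q,z)[:2] for q in p.astype(float)]);print(z,W.mean(0),cv2.minAreaRect(W.astype(np.float32)))
# rim outline
m=cv2.inRange(cv2.cvtColor(im,cv2.COLOR_BGR2HSV),(110,8,120),(175,80,255))
k,l,st,ce=cv2.connectedComponentsWithStats(m);i=l[80,300];print(st[i])
cn=max(cv2.findContours((l==i).astype(np.uint8),0,2)[0],key=len)
P=np.array([onz(c,*q,37)[:2] for q in cv2.convexHull(cn)[:,0].astype(float)]);print(cv2.fitEllipse(P.astype(np.float32)))
```

```text
60 [ 471.01 -421.26] ((471.34844970703125, -421.5015563964844), (15.341958045959473, 43.57526779174805), 52.894073486328125)
64 [ 470.85 -421.31] ((471.1827392578125, -421.548828125), (15.128387451171875, 42.968666076660156), 52.89403533935547)
[     0      0    640    400 250118]Traceback (most recent call last):
  File "<stdin>", line 12, in <module>
cv2.error: OpenCV(4.12.0) /io/opencv/modules/imgproc/src/shapedescr.cpp:361: error: (-201:Incorrect size of input array) There should be at least 5 points to fit the ellipse in function 'fitEllipseNoDirect'
```

Request:
move_arm --series '[{"translation": [-0.03, -0.001, -0.02], "turn": [0, 0, -10.5], "jaw": 0.06}, {"translation": [-0.0567, -0.0023, -0.04], "turn": [0, 0, -21], "jaw": 0.06}, {"translation": [-0.0567, -0.0023, -0.06], "turn": [0, 0, -31.5], "jaw": 0.06}, {"translation": [-0.0567, -0.0023, -0.08], "turn": [0, 0, -41.3], "jaw": 0.06}, {"translation": [-0.0567, -0.0023, -0.11], "turn": [0, 0, -41.3], "jaw": 0.06}, {"translation": [-0.0567, -0.0023, -0.135], "turn": [0, 0, -41.3], "jaw": 0.06}, {"translation": [-0.0567, -0.0023, -0.147], "turn": [0, 0, -41.3], "jaw": 0.06}, {"translation": [-0.0567, -0.0023, -0.147], "turn": [0, 0, -41.3], "jaw": 0.06}]'

```text
t: 11.12
tcp_pos: [471.5, -420.3, 219.4]
tcp_rot: [0.318, 0.948, 0.0, -0.0]
ft_force: [-0.1, -0.7, -0.8]
grip_width: 60.2
```

Request:
move_arm --series '[{"translation": [0, 0, 0], "turn": [0, 0, 0], "jaw": 0.01}, {"translation": [0, 0, 0], "turn": [0, 0, 0], "jaw": 0.01}, {"translation": [0, 0, 0], "turn": [0, 0, 0], "jaw": 0.01}, {"translation": [0, 0, 0], "turn": [0, 0, 0], "jaw": 0.01}]' --squeeze 45

```text
t: 11.62
tcp_pos: [471.0, -421.4, 220.1]
tcp_rot: [0.319, 0.948, -0.0, 0.0]
ft_force: [-0.0, -0.4, -0.4]
grip_width: 24.5
```

Run:
```python
from h import *
o=r.observe();print(o['t'],o['tcp_pos'],o['tcp_rot'],o['qpos'],o['ft_force'],o['grip_width']);c,im=shot('wrist','w8')
```

```text
11.625 [ 471.01778155 -421.43860105  220.06853988] [ 3.18553673e-01  9.47904800e-01 -1.21341597e-04  1.78096393e-04] [ 0.86421909  0.81599601 -0.2897745   1.64524036  0.31876504  0.72678367
  1.34337996] [-0.03400617 -0.38123079 -0.37665299] 24.546117379920734
```

View pics/w8.png

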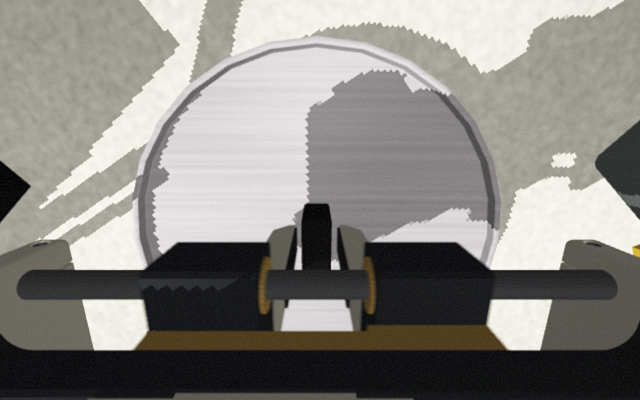

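Request:
move_arm --series '[{"translation": [0, 0, 0], "turn": [0, 0, 0], "jaw": 0.005}, {"translation": [0, 0, 0], "turn": [0, 0, 0], "jaw": 0.005}, {"translation": [0, 0, 0], "turn": [0, 0, 0], "jaw": 0.005}, {"translation": [0, 0, 0.015], "turn": [0, 0, 0], "jaw": 0.005}, {"translation": [0, 0, 0.04], "turn": [0, 0, 0], "jaw": 0.005}, {"translation": [0, 0, 0.08], "turn": [0, 0, 0], "jaw": 0.005}, {"translation": [0, 0, 0.12], "turn": [0, 0, 0], "jaw": 0.005}, {"translation": [0, 0, 0.15], "turn": [0, 0, 0], "jaw": 0.005}]'

```text
t: 12.68
tcp_pos: [470.8, -420.8, 371.0]
tcp_rot: [0.318, 0.948, 0.0, -0.0]
ft_force: [0.2, 0.0, -6.9]
grip_width: 15.8
```

Run:
```python
from h import *
o=r.observe();print(o['t'],o['tcp_pos'],o['ft_force'],o['ft_torque'],o['grip_width']);c,im=shot('scene','s9')
```

```text
12.675 [ 470.76873817 -420.82902558  371.01857738] [ 2.40970049e-01  5.51002241e-03 -6.94705743e+00] [-0.1022511  -0.01819582  0.02000978] 15.835470448207257
```

View pics/s9.png

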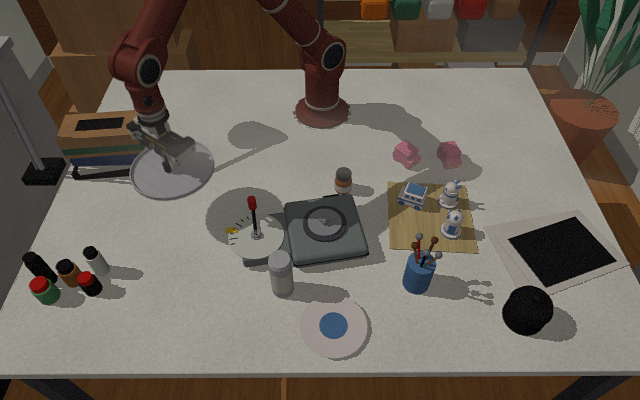

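Request:
move_arm --series '[{"translation": [0.008, 0.03, 0], "turn": [0, 0, -1], "jaw": 0.005}, {"translation": [0.02, 0.08, 0], "turn": [0, 0, -3], "jaw": 0.005}, {"translation": [0.033, 0.13, 0], "turn": [0, 0, -5], "jaw": 0.005}, {"translation": [0.046, 0.18, 0], "turn": [0, 0, -7], "jaw": 0.005}, {"translation": [0.058, 0.23, 0], "turn": [0, 0, -9], "jaw": 0.005}, {"translation": [0.071, 0.28, 0], "turn": [0, 0, -10.6], "jaw": 0.005}, {"translation": [0.084, 0.33, 0], "turn": [0, 0, -10.6], "jaw": 0.005}, {"translation": [0.096, 0.38, 0], "turn": [0, 0, -10.6], "jaw": 0.005}]'

```text
t: 13.72
tcp_pos: [566.6, -39.6, 368.5]
tcp_rot: [0.404, 0.915, -0.0, -0.001]
ft_force: [0.9, -0.1, -6.1]
grip_width: 15.7
```

Request:
move_arm --series '[{"translation": [0.008, 0.03, 0], "turn": [0, 0, 0], "jaw": 0.005}, {"translation": [0.011, 0.042, 0], "turn": [0, 0, 0], "jaw": 0.005}, {"translation": [0.011, 0.042, -0.03], "turn": [0, 0, 0], "jaw": 0.005}, {"translation": [0.011, 0.042, -0.05], "turn": [0, 0, 0], "jaw": 0.005}, {"translation": [0.011, 0.042, -0.05], "turn": [0, 0, 0], "jaw": 0.005}, {"translation": [0.011, 0.042, -0.05], "turn": [0, 0, 0], "jaw": 0.005}]'

```text
t: 14.48
tcp_pos: [578.3, -0.3, 320.2]
tcp_rot: [0.405, 0.914, -0.0, 0.0]
ft_force: [-0.6, -0.1, -6.1]
grip_width: 15.6
```

Run:
```python
from h import *
o=r.observe();y=R.from_quat(o['tcp_rot']).as_matrix();print(o['t'],o['tcp_pos'],np.degrees(np.arctan2(y[1,1],y[0,1])),y[:,2],o['ft_force'],o['ft_torque'],o['grip_width'],o['qpos']);c,im=shot('wrist','w10')
```

```text
14.475 [ 5.78274971e+02 -2.58612884e-01  3.20248121e+02] 42.1774354267266 [ 8.19242564e-04 -4.66947899e-04 -9.99999555e-01] [-0.55852534 -0.08400123 -6.1491822 ] [-0.01075513 -0.02150378  0.03254255] 15.639736363054217 [ 0.14950749  0.61316334 -0.29650825  1.73279953  0.23081205  0.82908396
  0.48348708]
```

View pics/w10.png

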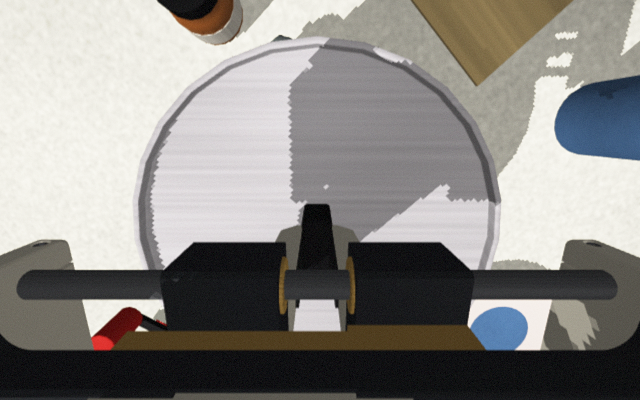

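Request:
move_arm --series '[{"translation": [0, 0, -0.008], "turn": [0, 0, 0], "jaw": 0.005}, {"translation": [0, 0, -0.013], "turn": [0, 0, 0], "jaw": 0.005}, {"translation": [0, 0, -0.016], "turn": [0, 0, 0], "jaw": 0.005}, {"translation": [0, 0, -0.018], "turn": [0, 0, 0], "jaw": 0.005}]'

```text
t: 15.02
tcp_pos: [578.0, 0.7, 301.5]
tcp_rot: [0.405, 0.914, -0.0, -0.0]
ft_force: [0.7, 1.0, -5.8]
grip_width: 15.8
```

Run:
```python
from h import *
o=r.observe();y=R.from_quat(o['tcp_rot']).as_matrix();print(o['t'],o['tcp_pos'],np.degrees(np.arctan2(y[1,1],y[0,1])),y[:,2],o['ft_force'],o['ft_torque'],o['grip_width'])
```

```text
15.025 [578.02822646   0.71451542 301.49948936] 42.26140656236643 [-2.88382586e-04  1.78538662e-05 -9.99999958e-01] [ 0.68901628  0.97843058 -5.80497723] [-0.08948979  0.0109331  -0.01005914] 15.796609885115792
```

Hub underside is at about 81.5 mm with no contact force, so the spindle is already inside the bore. I continue slowly.

Request:
move_arm --series '[{"translation": [0, 0, -0.004], "turn": [0, 0, 0], "jaw": 0.005}, {"translation": [0, 0, -0.008], "turn": [0, 0, 0], "jaw": 0.005}, {"translation": [0, 0, -0.011], "turn": [0, 0, 0], "jaw": 0.005}, {"translation": [0, 0, -0.0125], "turn": [0, 0, 0], "jaw": 0.005}, {"translation": [0, 0, -0.0125], "turn": [0, 0, 0], "jaw": 0.005}]'

```text
t: 15.65
tcp_pos: [577.9, 0.6, 289.8]
tcp_rot: [0.405, 0.914, -0.0, 0.0]
ft_force: [-1.5, 1.1, -0.1]
grip_width: 16.3
```

Run:
```python
from h import *
o=r.observe();y=R.from_quat(o['tcp_rot']).as_matrix();print(o['t'],o['tcp_pos'],np.degrees(np.arctan2(y[1,1],y[0,1])),y[:,2],o['ft_force'],o['ft_torque'],o['grip_width'])
```

```text
15.65 [577.91028503   0.64043161 289.83688628] 42.25639079734822 [-1.01761329e-04 -3.07892175e-04 -9.99999947e-01] [-1.54018812  1.06370735 -0.13151787] [-0.07311233  0.55453769 -0.0548845 ] 16.255941052698812
```

Request:
move_arm --series '[{"translation": [0, 0, 0], "turn": [0, 0, 0], "jaw": 0.05}, {"translation": [0, 0, 0], "turn": [0, 0, 0], "jaw": 0.05}, {"translation": [0, 0, 0], "turn": [0, 0, 0], "jaw": 0.05}, {"translation": [0, 0, 0.05], "turn": [0, 0, 0], "jaw": 0.06}, {"translation": [0, 0, 0.1], "turn": [0, 0, 0], "jaw": 0.08}, {"translation": [0, 0, 0.11], "turn": [0, 0, 0], "jaw": 0.093}, {"translation": [0.0, 0.05, 0.11], "turn": [0, 0, 0], "jaw": 0.093}, {"translation": [0, 0.1, 0.11], "turn": [0, 0, 0], "jaw": 0.093}]'

```text
t: 16.65
tcp_pos: [578.0, 100.9, 398.6]
tcp_rot: [0.406, 0.914, -0.0, -0.0]
ft_force: [0.4, 0.9, -0.3]
grip_width: 90.3
```

Run:
```python
from h import *
np.set_printoptions(precision=2,suppress=True)
o=r.observe();print(o['t'],o['tcp_pos'])
ct,b=shot('top','t11');cs,a=shot('scene','s11')
cv2.imwrite('pics/c11.png',np.vstack([cv2.resize(a[150:290,160:500],None,fx=2.1,fy=2.1,interpolation=2),cv2.resize(b[135:270,150:490],None,fx=2.1,fy=2.1,interpolation=2)]))
```

```text
16.65 [577.99 100.91 398.64]
```

View pics/c11.png

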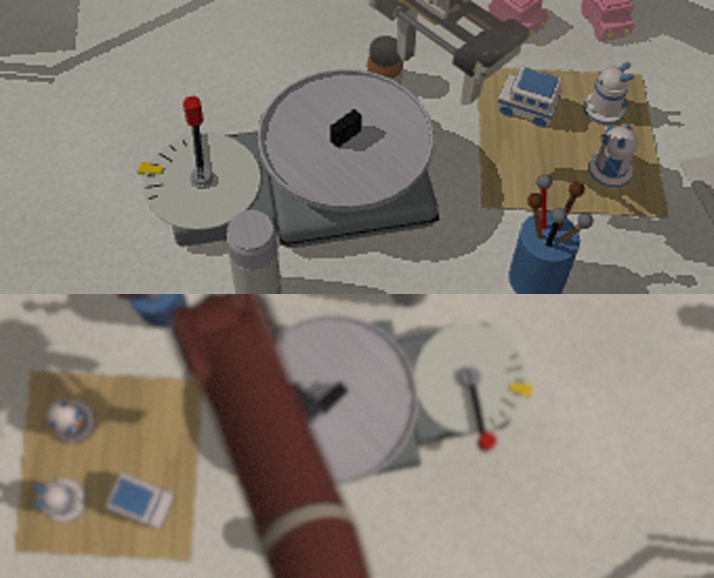

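Request:
move_arm --series '[{"translation": [-0.01, 0.05, 0], "turn": [0, 0, 8], "jaw": 0.08}, {"translation": [-0.01, 0.1, 0], "turn": [0, 0, 16], "jaw": 0.08}, {"translation": [-0.01, 0.15, 0], "turn": [0, 0, 24], "jaw": 0.08}, {"translation": [-0.01, 0.19, 0], "turn": [0, 0, 32], "jaw": 0.08}, {"translation": [-0.01, 0.21, 0], "turn": [0, 0, 32], "jaw": 0.08}, {"translation": [-0.01, 0.21, 0], "turn": [0, 0, 32], "jaw": 0.08}, {"translation": [-0.01, 0.21, 0], "turn": [0, 0, 32], "jaw": 0.08}]'

```text
t: 17.62
tcp_pos: [568.9, 308.4, 398.9]
tcp_rot: [0.139, 0.99, -0.001, 0.0]
ft_force: [0.7, -0.5, -0.3]
grip_width: 80.1
```

Run:
```python
from h import *
c,im=shot('wrist','w12');o=r.observe();print(o['t'],o['tcp_pos'],o['tcp_rot'],o['qpos'])
np.save('c12.npy',np.array(c,dtype=object),allow_pickle=True)
crop(im,190,0,410,220,3.6,'w12a')
```

```text
17.675 [568.92094641 308.28358419 399.07643327] [ 1.39019144e-01  9.90288927e-01 -1.17666503e-03  3.65682014e-04] [-0.27117218  0.65265218 -0.46643721  1.43067928  0.30888329  1.13200403
  0.50508906]
```

View pics/w12.png

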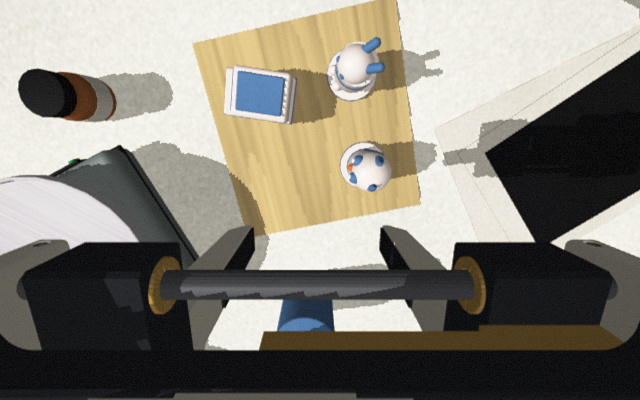

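View pics/w12a.png

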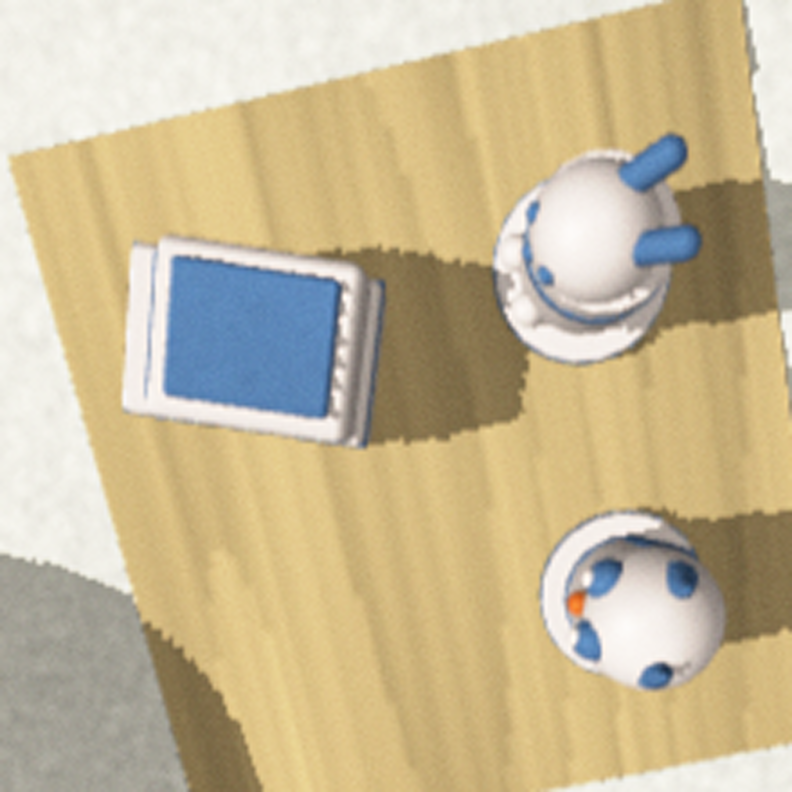

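Run:
```python
from h import *
np.set_printoptions(precision=2,suppress=True)
c=tuple(np.load('c12.npy',allow_pickle=True)); im=cv2.imread('pics/w12.png')
A=lambda p,z:onz(c,190+p[0]/3.6,p[1]/3.6,z)
hsv=cv2.cvtColor(im,cv2.COLOR_BGR2HSV)
m=cv2.inRange(hsv,(95,90,80),(125,255,255))
p=np.argwhere(m[60:130,225:295])[:,::-1]+[225,60]
W=np.array([onz(c,*q,66)[:2] for q in p.astype(float)]).astype(np.float32)
k,l,st,ce=cv2.connectedComponentsWithStats(m);i=l[95,260];p=np.argwhere(l==i)[:,::-1]
W=np.array([onz(c,*q,66)[:2] for q in p.astype(float)]).astype(np.float32);print('roof',cv2.minAreaRect(W),W.mean(0))
for a,b in[((168,255),(342,280)),((163,397),(328,420)),((160,236),(355,262)),((124,410),(350,445))]:
    d=A(b,66)-A(a,66);print(np.degrees(np.arctan2(d[1],d[0])),np.linalg.norm(d))
print('van ends',A((128,325),20),A((375,360),20))
for n,pts in[('rab',[(494,255),(505,310),(580,363),(620,355),(655,320)]),('owl',[(541,590),(560,540),(620,511),(660,518),(555,630),(580,662)])]:
    w=np.array([A(q,14)[:2] for q in pts]);
    from scipy.optimize import least_squares
    s=least_squares(lambda x:np.hypot(*(w-x).T)-30,w.mean(0)+[-5,5]);print(n,s.x,s.fun)
print('owl head',A((650,617),75),'rab head',A((597,240),75))
# rabbit axis: feet to tail: ears
print('rab face',A((540,245),70),A((597,240),75))
print('board',[A(q,4)[:2] for q in[(10,155),(745,0)]])
```

```text
roof ((453.5283203125, 276.74835205078125), (48.479496002197266, 38.252159118652344), 65.68208312988281) [453.19 276.77]
66.34490997193846 50.5560292155486
66.34003469154825 49.53837006309446
66.91935361567029 56.376269124935654
65.45834231320424 68.23661303953565
van ends [431.14 231.24  20.  ] [464.76 307.94  20.  ]
rab [455.78 383.9 ] [ 0.58 -0.65  0.04  0.55 -0.3 ]
owl [566.1  371.45] [ 0.53  0.7  -0.52 -0.74 -1.48 -0.05]
owl head [565.01 369.64  75.  ] rab head [457.58 379.74  75.  ]
rab face [453.61 364.73  70.  ] [457.58 379.74  75.  ]
board [array([366.18, 207.71]), array([390.1 , 456.11])]
```

Request:
move_arm --series '[{"translation": [-0.03, -0.01, 0], "turn": [0, 0, -10.5], "jaw": 0.08}, {"translation": [-0.06, -0.02, 0], "turn": [0, 0, -21], "jaw": 0.08}, {"translation": [-0.09, -0.03, 0], "turn": [0, 0, -31.5], "jaw": 0.08}, {"translation": [-0.1175, -0.039, -0.02], "turn": [0, 0, -42], "jaw": 0.08}, {"translation": [-0.1175, -0.039, -0.04], "turn": [0, 0, -52.5], "jaw": 0.08}, {"translation": [-0.1175, -0.039, -0.06], "turn": [0, 0, -63], "jaw": 0.08}, {"translation": [-0.1175, -0.039, -0.08], "turn": [0, 0, -73.5], "jaw": 0.08}, {"translation": [-0.1175, -0.039, -0.1], "turn": [0, 0, -84], "jaw": 0.08}]' --squeeze 20

```text
t: 18.68
tcp_pos: [451.2, 270.0, 299.2]
tcp_rot: [0.768, 0.641, 0.0, 0.001]
ft_force: [-0.0, 0.1, 0.1]
grip_width: 79.7
```

Request:
move_arm --series '[{"translation": [0, 0, 0], "turn": [0, 0, -10], "jaw": 0.08}, {"translation": [0, 0, 0], "turn": [0, 0, -13.9], "jaw": 0.08}, {"translation": [0, 0, 0], "turn": [0, 0, -13.9], "jaw": 0.08}]'

```text
t: 19.05
tcp_pos: [451.0, 270.4, 299.6]
tcp_rot: [0.837, 0.546, 0.0, 0.0]
ft_force: [0.5, -0.2, -0.5]
grip_width: 79.7
```

```bash
cat >> h.py <<'E'
def st():
    np.set_printoptions(precision=2,suppress=True)
    o=r.observe();y=R.from_quat(o['tcp_rot']).as_matrix();print('t',o['t'],o['tcp_pos'],'yaw',round(np.degrees(np.arctan2(y[1,1],y[0,1])),2),y[:2,2]*100,'F',o['ft_force'],'w',o['grip_width'],'q',o['qpos'])
E
python3 - <<'E'
from h import *
st();c,im=shot('wrist','w13')
E
```

```text
t 19.05 [451.05 270.4  299.6 ] yaw -23.75 [ 0.08 -0.05] F [ 0.48 -0.24 -0.45] w 79.73715861135679 q [-0.58  0.56 -0.01  1.9   0.01  0.68 -1.  ]
```

View pics/w13.png

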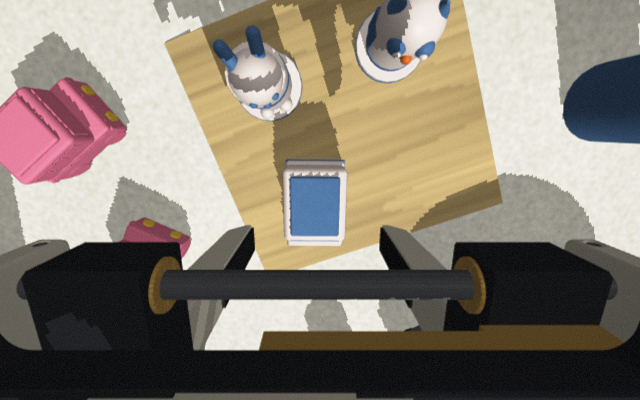

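Run:
```python
from h import *
st();c=cam('wrist');
for p,z in[((155,222),50),((190,238),40),((125,130),30),((316,207),66),((286,205),66),((346,205),66)]:print(p,onz(c,*p,z))
```

```text
t 19.1 [450.96 270.58 299.61] yaw -23.7 [ 0.07 -0.03] F [-0.78  0.33  0.21] w 80.04739522209607 q [-0.58  0.56 -0.01  1.9   0.01  0.68 -1.  ]
(155, 222) [318.6  316.22  50.  ]
(190, 238) [332.86 289.16  40.  ]
(125, 130) [325.89 397.88  30.  ]
(316, 207) [454.37 276.32  66.  ]
(286, 205) [433.11 287.49  66.  ]
(346, 205) [476.97 268.18  66.  ]
```

Request:
move_arm --series '[{"translation": [0.001, 0, -0.04], "turn": [0, 0, 0], "jaw": 0.08}, {"translation": [0.001, 0, -0.075], "turn": [0, 0, 0], "jaw": 0.08}, {"translation": [0.001, 0, -0.086], "turn": [0, 0, 0], "jaw": 0.08}, {"translation": [0.001, 0, -0.086], "turn": [0, 0, 0], "jaw": 0.04}, {"translation": [0.001, 0, -0.086], "turn": [0, 0, 0], "jaw": 0.04}, {"translation": [0.001, 0, -0.086], "turn": [0, 0, 0], "jaw": 0.04}, {"translation": [0.001, 0, -0.086], "turn": [0, 0, 0], "jaw": 0.04}, {"translation": [0.001, 0, -0.086], "turn": [0, 0, 0], "jaw": 0.04}]'

```text
t: 20.1
tcp_pos: [451.6, 272.0, 214.3]
tcp_rot: [0.837, 0.547, 0.001, -0.0]
ft_force: [-1.1, -0.2, 7.2]
grip_width: 52.0
```

Run:
```python
from h import *
st()
```

```text
t 20.1 [451.62 271.97 214.31] yaw -23.63 [0.11 0.11] F [-1.14 -0.23  7.15] w 52.001958862357206 q [-0.58  0.7  -0.01  1.96  0.01  0.48 -1.  ]
```

Request:
move_arm --series '[{"translation": [0, 0, 0.02], "turn": [0, 0, 0], "jaw": 0.04}, {"translation": [0, 0, 0.06], "turn": [0, 0, 0], "jaw": 0.04}, {"translation": [0, 0, 0.11], "turn": [0, 0, 0], "jaw": 0.04}, {"translation": [0.005, -0.02, 0.15], "turn": [0, 0, 6], "jaw": 0.04}, {"translation": [0.015, -0.06, 0.166], "turn": [0, 0, 15], "jaw": 0.04}, {"translation": [0.025, -0.11, 0.166], "turn": [0, 0, 25], "jaw": 0.04}, {"translation": [0.037, -0.16, 0.166], "turn": [0, 0, 35], "jaw": 0.04}, {"translation": [0.049, -0.21, 0.166], "turn": [0, 0, 45], "jaw": 0.04}]'

```text
t: 21.1
tcp_pos: [500.4, 59.9, 379.1]
tcp_rot: [0.561, 0.828, -0.0, -0.0]
ft_force: [0.9, -0.0, -1.3]
grip_width: 52.0
```

Request:
move_arm --series '[{"translation": [0.012, -0.05, 0], "turn": [0, 0, 10], "jaw": 0.04}, {"translation": [0.022, -0.09, 0], "turn": [0, 0, 18], "jaw": 0.04}, {"translation": [0.026, -0.1086, 0], "turn": [0, 0, 21], "jaw": 0.04}, {"translation": [0.026, -0.1086, -0.02], "turn": [0, 0, 21], "jaw": 0.04}, {"translation": [0.026, -0.1086, -0.04], "turn": [0, 0, 21], "jaw": 0.04}, {"translation": [0.026, -0.1086, -0.04], "turn": [0, 0, 21], "jaw": 0.04}]'

```text
t: 21.85
tcp_pos: [525.6, -47.2, 337.7]
tcp_rot: [0.404, 0.915, -0.001, -0.002]
ft_force: [-0.0, -0.3, -2.2]
grip_width: 51.8
```

Run:
```python
from h import *
st();c,im=shot('wrist','w14')
```

```text
t 21.85 [525.64 -47.24 337.68] yaw 42.35 [-0.47 -0.01] F [-0.01 -0.29 -2.22] w 51.77896142039225 q [ 0.23  0.52 -0.27  1.85  0.19  0.8   0.6 ]
```

View pics/w14.png

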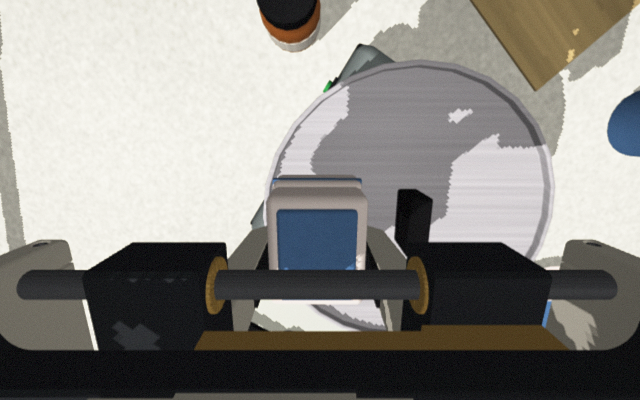

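Request:
move_arm --series '[{"translation": [0, 0, -0.012], "turn": [0, 0, 0], "jaw": 0.04}, {"translation": [0, 0, -0.022], "turn": [0, 0, 0], "jaw": 0.04}, {"translation": [0, 0, -0.027], "turn": [0, 0, 0], "jaw": 0.04}, {"translation": [0, 0, -0.029], "turn": [0, 0, 0], "jaw": 0.04}, {"translation": [0, 0, -0.029], "turn": [0, 0, 0], "jaw": 0.04}]'

```text
t: 22.52
tcp_pos: [526.7, -46.9, 310.4]
tcp_rot: [0.404, 0.915, 0.0, 0.0]
ft_force: [0.2, 0.3, -1.5]
grip_width: 51.7
```

Run:
```python
from h import *
st()
```

```text
t 22.525 [526.68 -46.91 310.43] yaw 42.36 [ 0.07 -0.  ] F [ 0.18  0.31 -1.51] w 51.74388851167519 q [ 0.22  0.56 -0.26  1.88  0.21  0.73  0.58]
```

Request:
move_arm --series '[{"translation": [0, 0, -0.001], "turn": [0, 0, 0], "jaw": 0.04}, {"translation": [0, 0, -0.0015], "turn": [0, 0, 0], "jaw": 0.04}, {"translation": [0, 0, -0.0015], "turn": [0, 0, 0], "jaw": 0.04}]'

```text
t: 22.9
tcp_pos: [526.7, -46.9, 310.2]
tcp_rot: [0.404, 0.915, 0.0, 0.001]
ft_force: [-2.4, -0.8, 8.1]
grip_width: 51.7
```

Run:
```python
from h import *
st()
```

```text
t 22.9 [526.69 -46.93 310.23] yaw 42.35 [ 0.14 -0.04] F [-2.38 -0.76  8.08] w 51.69014358440695 q [ 0.22  0.56 -0.26  1.88  0.21  0.73  0.58]
```

Request:
move_arm --series '[{"translation": [0, 0, 0], "turn": [0, 0, 0], "jaw": 0.066}, {"translation": [0, 0, 0], "turn": [0, 0, 0], "jaw": 0.066}, {"translation": [0, 0, 0], "turn": [0, 0, 0], "jaw": 0.066}, {"translation": [0, 0, 0.04], "turn": [0, 0, 0], "jaw": 0.066}, {"translation": [0, 0, 0.09], "turn": [0, 0, 0], "jaw": 0.066}, {"translation": [-0.005, 0.05, 0.1], "turn": [0, 0, -10], "jaw": 0.08}, {"translation": [-0.013, 0.11, 0.1], "turn": [0, 0, -20], "jaw": 0.08}, {"translation": [-0.023, 0.17, 0.1], "turn": [0, 0, -30], "jaw": 0.08}]'

```text
t: 23.9
tcp_pos: [503.4, 124.4, 409.0]
tcp_rot: [0.63, 0.777, 0.001, 0.0]
ft_force: [1.0, -0.1, -0.3]
grip_width: 79.9
```

Request:
move_arm --series '[{"translation": [-0.01, 0.06, 0], "turn": [0, 0, -10], "jaw": 0.08}, {"translation": [-0.02, 0.12, 0], "turn": [0, 0, -20], "jaw": 0.08}, {"translation": [-0.03, 0.18, 0], "turn": [0, 0, -27], "jaw": 0.08}, {"translation": [-0.047, 0.23, -0.02], "turn": [0, 0, -27], "jaw": 0.08}, {"translation": [-0.047, 0.2595, -0.05], "turn": [0, 0, -27], "jaw": 0.08}, {"translation": [-0.047, 0.2595, -0.06], "turn": [0, 0, -27], "jaw": 0.08}, {"translation": [-0.047, 0.2595, -0.06], "turn": [0, 0, -27], "jaw": 0.08}]'

```text
t: 24.78
tcp_pos: [457.0, 381.2, 347.9]
tcp_rot: [0.792, 0.611, -0.001, 0.001]
ft_force: [-0.4, -0.0, 0.6]
grip_width: 79.8
```

Run:
```python
from h import *
st();c,im=shot('wrist','w15');np.save('c15.npy',np.array(c,dtype=object),allow_pickle=True);cs,s=shot('scene','s15')
```

```text
t 24.775 [457.03 381.19 347.95] yaw -14.73 [-0.11 -0.26] F [-0.42 -0.03  0.61] w 79.8481350552055 q [-0.68  0.59 -0.09  1.66  0.07  0.9  -1.05]
```

View pics/w15.png

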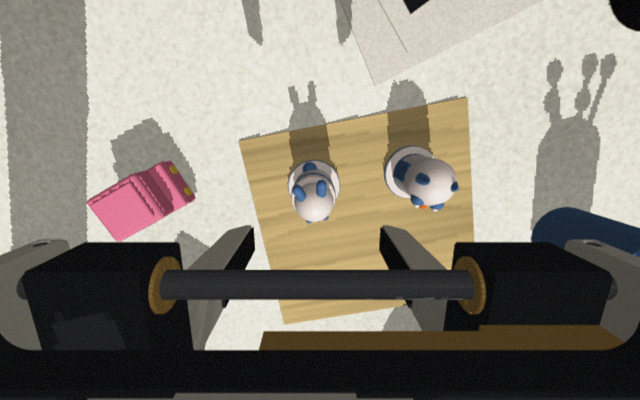

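View pics/s15.png

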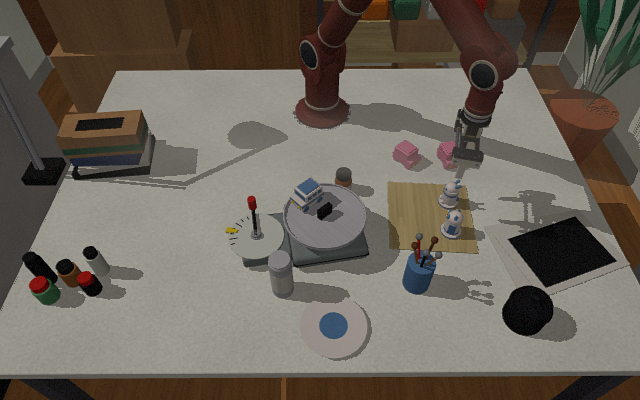

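Run:
```python
from h import *
np.set_printoptions(precision=2,suppress=True)
from scipy.optimize import least_squares
c=tuple(np.load('c15.npy',allow_pickle=True)); im=cv2.imread('pics/w15.png')
crop(im,270,140,480,230,3.8,'w15a')
print(onz(c,314,185,14),onz(c,314,197,78),proj(c,[457,381.2,80]))
```

```text
[455.83 384.74  14.  ] [456.86 386.33  78.  ] [315.55 202.69]
```

View pics/w15a.png

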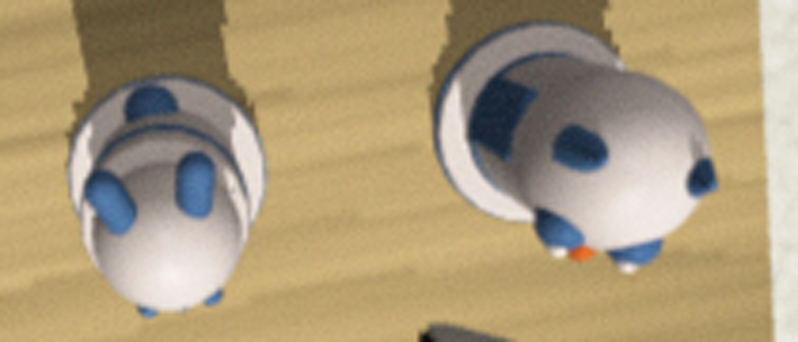

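Request:
move_arm --series '[{"translation": [-0.0005, 0.0015, -0.05], "turn": [0, 0, 0], "jaw": 0.07}, {"translation": [-0.0005, 0.0015, -0.1], "turn": [0, 0, 0], "jaw": 0.07}, {"translation": [-0.0005, 0.0015, -0.125], "turn": [0, 0, 0], "jaw": 0.07}, {"translation": [-0.0005, 0.0015, -0.132], "turn": [0, 0, 0], "jaw": 0.07}, {"translation": [-0.0005, 0.0015, -0.132], "turn": [0, 0, 0], "jaw": 0.035}, {"translation": [-0.0005, 0.0015, -0.132], "turn": [0, 0, 0], "jaw": 0.035}, {"translation": [-0.0005, 0.0015, -0.132], "turn": [0, 0, 0], "jaw": 0.035}, {"translation": [-0.0005, 0.0015, -0.132], "turn": [0, 0, 0], "jaw": 0.035}]'

```text
t: 25.88
tcp_pos: [456.0, 384.5, 218.0]
tcp_rot: [0.791, 0.611, 0.001, -0.0]
ft_force: [-1.7, -0.6, 5.7]
grip_width: 43.3
```

Run:
```python
from h import *
st()
```

```text
t 25.875 [456.02 384.49 218.03] yaw -14.63 [0.09 0.15] F [-1.74 -0.61  5.68] w 43.27017051582952 q [-0.69  0.76 -0.08  1.76  0.09  0.62 -1.07]
```

Request:
move_arm --series '[{"translation": [0, 0, 0.015], "turn": [0, 0, 0], "jaw": 0.035}, {"translation": [0, 0, 0.05], "turn": [0, 0, 0], "jaw": 0.035}, {"translation": [0, 0, 0.1], "turn": [0, 0, 0], "jaw": 0.035}, {"translation": [0.01, -0.02, 0.14], "turn": [0, 0, 5], "jaw": 0.035}, {"translation": [0.03, -0.06, 0.161], "turn": [0, 0, 12], "jaw": 0.035}, {"translation": [0.05, -0.11, 0.161], "turn": [0, 0, 20], "jaw": 0.035}, {"translation": [0.075, -0.16, 0.161], "turn": [0, 0, 28], "jaw": 0.035}, {"translation": [0.1, -0.21, 0.161], "turn": [0, 0, 36], "jaw": 0.035}]'

```text
t: 26.88
tcp_pos: [556.4, 172.1, 378.4]
tcp_rot: [0.562, 0.827, -0.0, 0.0]
ft_force: [-0.2, 0.2, -1.9]
grip_width: 43.6
```

Request:
move_arm --series '[{"translation": [0.023, -0.05, 0], "turn": [0, 0, 8], "jaw": 0.035}, {"translation": [0.046, -0.1, 0], "turn": [0, 0, 16], "jaw": 0.035}, {"translation": [0.069, -0.15, 0], "turn": [0, 0, 21], "jaw": 0.035}, {"translation": [0.083, -0.18, 0], "turn": [0, 0, 21], "jaw": 0.035}, {"translation": [0.0886, -0.195, -0.005], "turn": [0, 0, 21], "jaw": 0.035}, {"translation": [0.0886, -0.195, -0.03], "turn": [0, 0, 21], "jaw": 0.035}, {"translation": [0.0886, -0.195, -0.05], "turn": [0, 0, 21], "jaw": 0.035}, {"translation": [0.0886, -0.195, -0.055], "turn": [0, 0, 21], "jaw": 0.035}]'

```text
t: 27.88
tcp_pos: [643.7, -19.7, 321.2]
tcp_rot: [0.403, 0.915, -0.001, -0.002]
ft_force: [0.6, -0.1, -1.2]
grip_width: 43.8
```

Run:
```python
from h import *
st();c,im=shot('wrist','w16')
```

```text
t 27.875 [643.69 -19.65 321.17] yaw 42.48 [-0.41  0.06] F [ 0.55 -0.15 -1.19] w 43.776278181332884 q [ 0.19  0.71 -0.34  1.53  0.27  0.95  0.51]
```

View pics/w16.png

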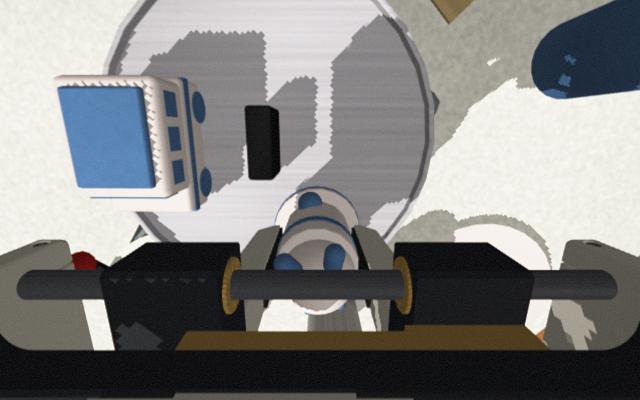

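Request:
move_arm --series '[{"translation": [0, 0, -0.004], "turn": [0, 0, 0], "jaw": 0.035}, {"translation": [0, 0, -0.008], "turn": [0, 0, 0], "jaw": 0.035}, {"translation": [0, 0, -0.01], "turn": [0, 0, 0], "jaw": 0.035}, {"translation": [0, 0, -0.0108], "turn": [0, 0, 0], "jaw": 0.035}, {"translation": [0, 0, -0.0108], "turn": [0, 0, 0], "jaw": 0.035}]'

```text
t: 28.55
tcp_pos: [644.7, -20.8, 314.0]
tcp_rot: [0.404, 0.915, 0.0, 0.001]
ft_force: [-2.6, 0.6, 6.2]
grip_width: 43.8
```

Run:
```python
from h import *
st()
```

```text
t 28.55 [644.73 -20.82 313.97] yaw 42.35 [ 0.13 -0.03] F [-2.65  0.61  6.23] w 43.84026725961751 q [ 0.19  0.72 -0.34  1.54  0.28  0.93  0.5 ]
```

Request:
move_arm --series '[{"translation": [0, 0, 0], "turn": [0, 0, 0], "jaw": 0.064}, {"translation": [0, 0, 0], "turn": [0, 0, 0], "jaw": 0.064}, {"translation": [0, 0, 0], "turn": [0, 0, 0], "jaw": 0.064}, {"translation": [0, 0, 0.04], "turn": [0, 0, 0], "jaw": 0.064}, {"translation": [0, 0, 0.09], "turn": [0, 0, 0], "jaw": 0.064}, {"translation": [-0.01, 0.05, 0.1], "turn": [0, 0, 0], "jaw": 0.08}, {"translation": [-0.02, 0.11, 0.1], "turn": [0, 0, 0], "jaw": 0.08}, {"translation": [-0.03, 0.17, 0.1], "turn": [0, 0, 0], "jaw": 0.08}]'

```text
t: 29.55
tcp_pos: [614.3, 150.4, 412.2]
tcp_rot: [0.404, 0.915, 0.0, 0.0]
ft_force: [0.5, 0.8, -1.2]
grip_width: 79.5
```

Request:
move_arm --series '[{"translation": [-0.01, 0.06, 0], "turn": [0, 0, 0], "jaw": 0.08}, {"translation": [-0.02, 0.12, 0], "turn": [0, 0, 0], "jaw": 0.08}, {"translation": [-0.035, 0.18, -0.02], "turn": [0, 0, 0], "jaw": 0.08}, {"translation": [-0.0486, 0.222, -0.04], "turn": [0, 0, 0], "jaw": 0.08}, {"translation": [-0.0486, 0.222, -0.05], "turn": [0, 0, 0], "jaw": 0.08}, {"translation": [-0.0486, 0.222, -0.05], "turn": [0, 0, 0], "jaw": 0.08}]'

```text
t: 30.3
tcp_pos: [566.4, 370.2, 360.6]
tcp_rot: [0.404, 0.915, -0.002, -0.0]
ft_force: [0.8, -0.6, -0.5]
grip_width: 80.3
```

Run:
```python
from h import *
st();c,im=shot('wrist','w17');np.save('c17.npy',np.array(c,dtype=object),allow_pickle=True);cs,s=shot('scene','s17')
cv2.imwrite('pics/c17.png',np.vstack([im[40:260,100:550],s[130:310,140:590]]))
```

```text
t 30.3 [566.36 370.24 360.64] yaw 42.33 [-0.13 -0.28] F [ 0.84 -0.59 -0.47] w 80.32422332726516 q [-0.42  0.72 -0.35  1.38  0.26  1.09 -0.08]
```

View pics/c17.png

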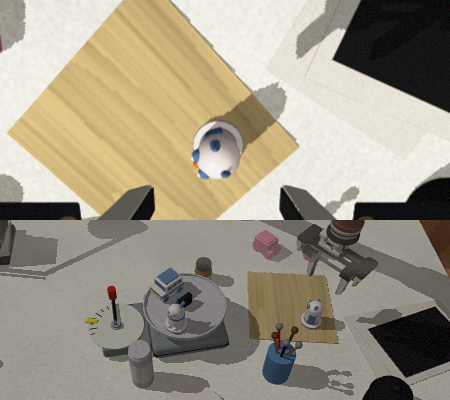

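Run:
```python
from h import *
np.set_printoptions(precision=2,suppress=True)
c=tuple(np.load('c17.npy',allow_pickle=True)); im=cv2.imread('pics/w17.png')
crop(im,280,150,360,230,7,'w17a');print(onz(c,317.5,185.5,14),onz(c,317,196,75))
```

```text
[566.55 370.14  14.  ] [564.81 371.29  75.  ]
```

View pics/w17a.png

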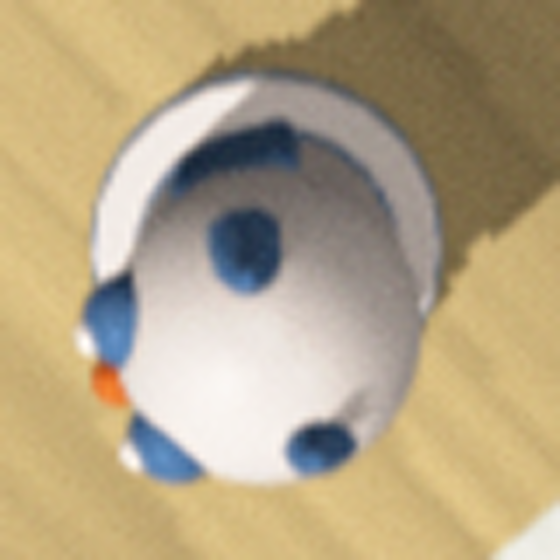

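Request:
move_arm --series '[{"translation": [0, 0, -0.055], "turn": [0, 0, 0], "jaw": 0.075}, {"translation": [0, 0, -0.11], "turn": [0, 0, 0], "jaw": 0.075}, {"translation": [0, 0, -0.138], "turn": [0, 0, 0], "jaw": 0.075}, {"translation": [0, 0, -0.145], "turn": [0, 0, 0], "jaw": 0.075}, {"translation": [0, 0, -0.145], "turn": [0, 0, 0], "jaw": 0.035}, {"translation": [0, 0, -0.145], "turn": [0, 0, 0], "jaw": 0.035}, {"translation": [0, 0, -0.145], "turn": [0, 0, 0], "jaw": 0.035}, {"translation": [0, 0, -0.145], "turn": [0, 0, 0], "jaw": 0.035}]'

```text
t: 31.4
tcp_pos: [566.2, 371.2, 218.1]
tcp_rot: [0.404, 0.915, 0.001, 0.0]
ft_force: [-0.2, -1.2, 2.8]
grip_width: 43.7
```

Run:
```python
from h import *
st()
```

```text
t 31.4 [566.23 371.22 218.13] yaw 42.35 [0.13 0.07] F [-0.2  -1.22  2.84] w 43.749387120234786 q [-0.45  0.88 -0.31  1.5   0.32  0.81 -0.13]
```

Request:
move_arm --series '[{"translation": [0, 0, 0.015], "turn": [0, 0, 0], "jaw": 0.035}, {"translation": [0, 0, 0.05], "turn": [0, 0, 0], "jaw": 0.035}, {"translation": [0, 0, 0.1], "turn": [0, 0, 0], "jaw": 0.035}, {"translation": [0, -0.03, 0.14], "turn": [0, 0, 0], "jaw": 0.035}, {"translation": [0, -0.08, 0.151], "turn": [0, 0, 0], "jaw": 0.035}, {"translation": [-0.001, -0.13, 0.151], "turn": [0, 0, 0], "jaw": 0.035}, {"translation": [-0.002, -0.18, 0.151], "turn": [0, 0, 0], "jaw": 0.035}, {"translation": [-0.002, -0.23, 0.151], "turn": [0, 0, 0], "jaw": 0.035}]'

```text
t: 32.4
tcp_pos: [563.6, 139.5, 368.9]
tcp_rot: [0.404, 0.915, 0.0, 0.0]
ft_force: [0.6, -0.0, -1.1]
grip_width: 43.8
```

Request:
move_arm --series '[{"translation": [0, -0.04, 0], "turn": [0, 0, 0], "jaw": 0.035}, {"translation": [0, -0.065, 0], "turn": [0, 0, 0], "jaw": 0.035}, {"translation": [0, -0.072, -0.01], "turn": [0, 0, 0], "jaw": 0.035}, {"translation": [0, -0.072, -0.03], "turn": [0, 0, 0], "jaw": 0.035}, {"translation": [0, -0.072, -0.045], "turn": [0, 0, 0], "jaw": 0.035}, {"translation": [0, -0.072, -0.045], "turn": [0, 0, 0], "jaw": 0.035}]'

```text
t: 33.15
tcp_pos: [563.5, 70.0, 321.5]
tcp_rot: [0.403, 0.915, -0.001, -0.002]
ft_force: [0.5, 0.5, -1.9]
grip_width: 43.7
```

Run:
```python
from h import *
st();c,im=shot('wrist','w18')
```

```text
t 33.15 [563.47  70.03 321.52] yaw 42.47 [-0.34  0.01] F [ 0.51  0.48 -1.87] w 43.7318823735245 q [ 0.07  0.61 -0.36  1.76  0.28  0.83  0.32]
```

View pics/w18.png

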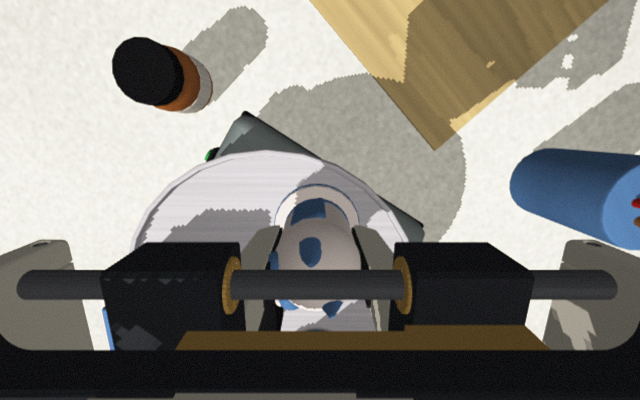

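Request:
move_arm --series '[{"translation": [0, 0, -0.004], "turn": [0, 0, 0], "jaw": 0.035}, {"translation": [0, 0, -0.008], "turn": [0, 0, 0], "jaw": 0.035}, {"translation": [0, 0, -0.01], "turn": [0, 0, 0], "jaw": 0.035}, {"translation": [0, 0, -0.011], "turn": [0, 0, 0], "jaw": 0.035}, {"translation": [0, 0, -0.011], "turn": [0, 0, 0], "jaw": 0.035}]'

```text
t: 33.83
tcp_pos: [564.0, 69.3, 313.9]
tcp_rot: [0.404, 0.915, -0.0, 0.001]
ft_force: [-3.6, -0.4, 9.5]
grip_width: 43.6
```

Run:
```python
from h import *
st()
```

```text
t 33.825 [563.96  69.3  313.95] yaw 42.36 [ 0.1  -0.05] F [-3.61 -0.42  9.54] w 43.557762857093756 q [ 0.07  0.62 -0.36  1.77  0.28  0.81  0.31]
```

Request:
move_arm --series '[{"translation": [0, 0, 0], "turn": [0, 0, 0], "jaw": 0.064}, {"translation": [0, 0, 0], "turn": [0, 0, 0], "jaw": 0.064}, {"translation": [0, 0, 0], "turn": [0, 0, 0], "jaw": 0.064}, {"translation": [0, 0, 0.04], "turn": [0, 0, 0], "jaw": 0.064}, {"translation": [0, 0, 0.09], "turn": [0, 0, 0], "jaw": 0.064}, {"translation": [0, 0, 0.12], "turn": [0, 0, 0], "jaw": 0.064}, {"translation": [0.02, -0.05, 0.12], "turn": [0, 0, 10], "jaw": 0.06}, {"translation": [0.04, -0.1, 0.12], "turn": [0, 0, 20], "jaw": 0.06}]'

```text
t: 34.83
tcp_pos: [604.5, -31.3, 432.7]
tcp_rot: [0.235, 0.972, 0.0, 0.001]
ft_force: [1.2, -0.5, 0.2]
grip_width: 59.9
```

Request:
move_arm --series '[{"translation": [0.02, -0.05, 0], "turn": [0, 0, 10], "jaw": 0.06}, {"translation": [0.04, -0.1, 0], "turn": [0, 0, 20], "jaw": 0.06}, {"translation": [0.06, -0.12, 0], "turn": [0, 0, 30], "jaw": 0.06}, {"translation": [0.06, -0.12, 0], "turn": [0, 0, 32], "jaw": 0.06}, {"translation": [0.06, -0.12, 0], "turn": [0, 0, 32], "jaw": 0.06}]'

```text
t: 35.45
tcp_pos: [663.7, -149.4, 431.7]
tcp_rot: [-0.038, 0.999, 0.001, -0.0]
ft_force: [0.6, -0.3, 0.6]
grip_width: 59.9
```

Run:
```python
from h import *
st();c,im=shot('wrist','w19');np.save('c19.npy',np.array(c,dtype=object),allow_pickle=True);cs,s=shot('scene','s19');ct,t=shot('top','t19')
cv2.imwrite('pics/c19.png',np.vstack([cv2.resize(s[150:290,160:500],None,fx=2.1,fy=2.1,interpolation=2),cv2.resize(t[135:270,150:490],None,fx=2.1,fy=2.1,interpolation=2)]))
```

```text
t 35.45 [ 663.71 -149.4   431.69] yaw 94.38 [-0.1   0.17] F [ 0.63 -0.3   0.64] w 59.8946708517628 q [ 0.49  0.71 -0.6   1.27  0.39  1.28  1.54]
```

View pics/w19.png

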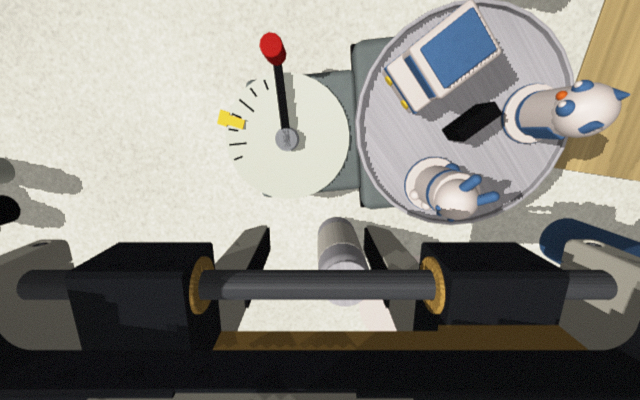

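View pics/c19.png

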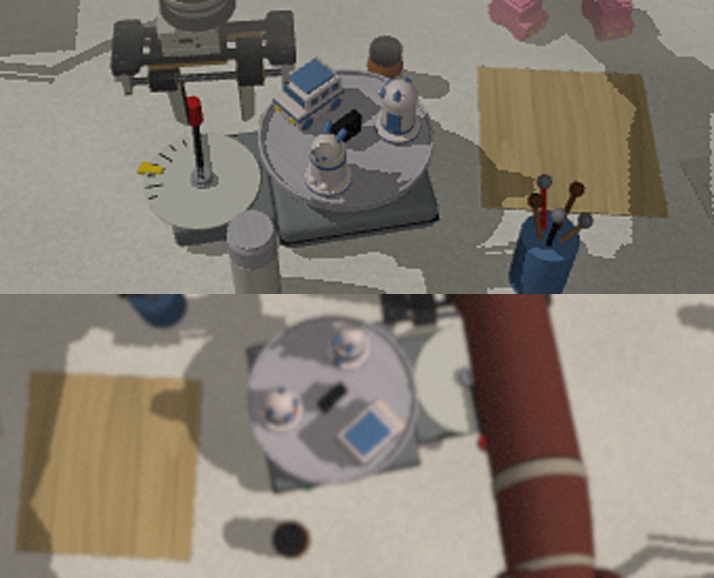

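Run:
```python
from h import *
im=cv2.imread('pics/w19.png');s=cv2.imread('pics/s19.png')
a=cv2.resize(im[0:235,340:640],None,fx=2.4,fy=2.4,interpolation=2);cv2.imwrite('pics/c19a.png',a)
crop(s,270,165,380,260,6,'c19b')
c=tuple(np.load('c19.npy',allow_pickle=True))
hsv=cv2.cvtColor(im,cv2.COLOR_BGR2HSV);m=cv2.inRange(hsv,(95,90,80),(125,255,255))
k,l,st_,ce=cv2.connectedComponentsWithStats(m);i=l[45,460];p=np.argwhere(l==i)[:,::-1]
W=np.array([onz(c,*q,162)[:2] for q in p.astype(float)]).astype(np.float32);print('roof',cv2.minAreaRect(W))
```

```text
roof ((524.986083984375, -44.71894454956055), (38.7388916015625, 49.33293151855469), 42.379730224609375)
```

View pics/c19a.png

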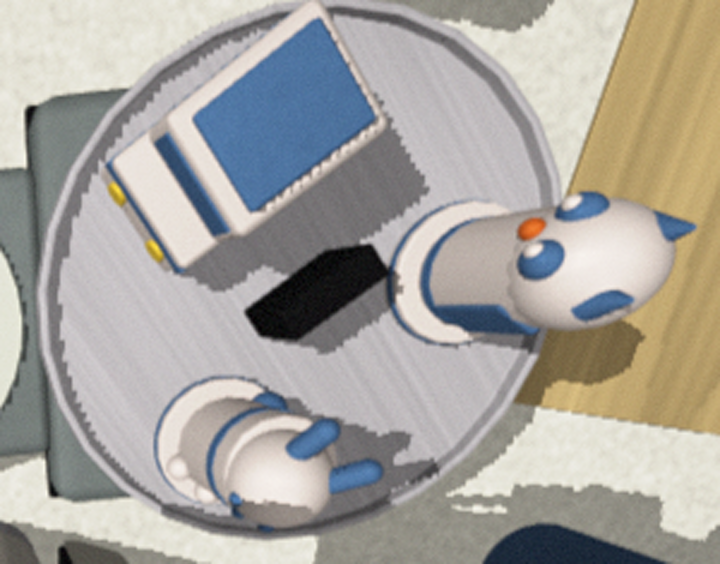

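View pics/c19b.png

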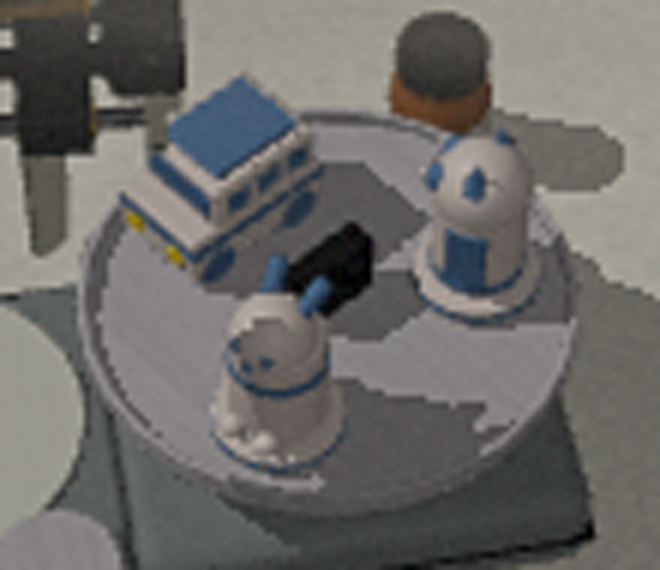

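Request:
move_arm --series '[{"translation": [-0.05, -0.03, 0], "turn": [0, 0, 9.5], "jaw": 0.06}, {"translation": [-0.1, -0.057, -0.03], "turn": [0, 0, 19], "jaw": 0.06}, {"translation": [-0.146, -0.057, -0.06], "turn": [0, 0, 28.5], "jaw": 0.06}, {"translation": [-0.146, -0.057, -0.09], "turn": [0, 0, 37.6], "jaw": 0.06}, {"translation": [-0.146, -0.057, -0.1], "turn": [0, 0, 37.6], "jaw": 0.06}, {"translation": [-0.146, -0.057, -0.1], "turn": [0, 0, 37.6], "jaw": 0.06}]' --squeeze 6

```text
t: 36.35
tcp_pos: [518.7, -207.3, 332.3]
tcp_rot: [-0.357, 0.934, -0.0, 0.0]
ft_force: [0.1, -0.6, 0.3]
grip_width: 60.2
```

Run:
```python
from h import *
st();c,im=shot('wrist','w20');print(proj(c,[518.2,-208,102]))
hsv=cv2.cvtColor(im,cv2.COLOR_BGR2HSV);m=cv2.inRange(hsv,(0,150,150),(8,255,255));p=np.argwhere(m)[:,::-1];print(len(p),onz(c,*p.mean(0),102),p.mean(0))
```

```text
t 36.35 [ 518.69 -207.26  332.3 ] yaw 131.88 [0.07 0.01] F [ 0.1  -0.62  0.34] w 60.23919362973021 q [ 0.8   0.66 -0.75  1.77  0.55  0.93  2.12]
[318.14 215.47]
573 [ 518.44 -208.41  102.  ] [317.55 215.36]
```

View pics/w20.png

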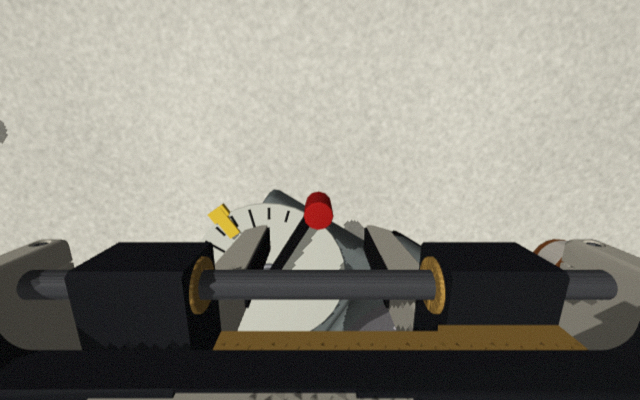

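Request:
move_arm --series '[{"translation": [0, 0, -0.03], "turn": [0, 0, 0], "jaw": 0.06}, {"translation": [0, 0, -0.06], "turn": [0, 0, 0], "jaw": 0.06}, {"translation": [0, 0, -0.074], "turn": [0, 0, 0], "jaw": 0.06}, {"translation": [0, 0, -0.075], "turn": [0, 0, 0], "jaw": 0.06}, {"translation": [0, 0, -0.075], "turn": [0, 0, 0], "jaw": 0.018}, {"translation": [0, 0, -0.075], "turn": [0, 0, 0], "jaw": 0.018}, {"translation": [0, 0, -0.075], "turn": [0, 0, 0], "jaw": 0.018}, {"translation": [0, 0, -0.075], "turn": [0, 0, 0], "jaw": 0.018}]'

```text
t: 37.4
tcp_pos: [517.8, -208.0, 257.2]
tcp_rot: [-0.358, 0.934, 0.0, -0.0]
ft_force: [-2.4, 1.4, 1.3]
grip_width: 24.8
```

Run:
```python
from h import *
st();s=shot('scene','s21')[1];crop(s,150,150,500,300,2.2,'s21a')
piv=np.array([612,-192.7]);a0=np.radians(189.4)
for d in [8,16,24,32,40,48,54,60,64,66.5,68]:
    a=a0+np.radians(d);print(d,95*np.array([np.cos(a)-np.cos(a0),np.sin(a)-np.sin(a0)]))
```

```text
t 37.4 [ 517.8  -207.96  257.19] yaw 131.94 [-0.06 -0.02] F [-2.42  1.44  1.31] w 24.837751474734056 q [ 0.76  0.75 -0.67  1.84  0.65  0.79  2.04]
8 [  3.07 -12.89]
16 [  7.91 -25.23]
24 [ 14.41 -36.78]
32 [ 22.46 -47.31]
40 [ 31.9  -56.61]
48 [ 42.54 -64.52]
54 [ 51.19 -69.43]
60 [ 60.3  -73.41]
64 [ 66.58 -75.52]
66.5 [ 70.58 -76.62]
68 [ 73.  -77.2]
```

View pics/s21a.png

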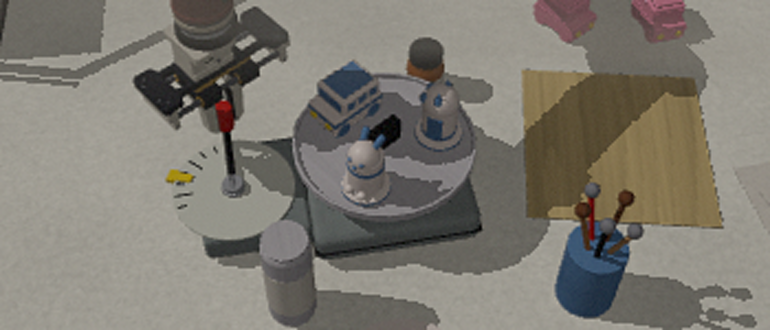

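Request:
move_arm --series '[{"translation": [0.003, -0.0129, 0], "turn": [0, 0, 0], "jaw": 0.018}, {"translation": [0.0079, -0.0252, 0], "turn": [0, 0, 0], "jaw": 0.018}, {"translation": [0.0144, -0.0368, 0], "turn": [0, 0, 0], "jaw": 0.018}, {"translation": [0.0225, -0.0473, 0], "turn": [0, 0, 0], "jaw": 0.018}, {"translation": [0.0319, -0.0566, 0], "turn": [0, 0, 0], "jaw": 0.018}, {"translation": [0.0425, -0.0645, 0], "turn": [0, 0, 0], "jaw": 0.018}, {"translation": [0.0512, -0.0694, 0], "turn": [0, 0, 0], "jaw": 0.018}, {"translation": [0.0603, -0.0734, 0], "turn": [0, 0, 0], "jaw": 0.018}]'

```text
t: 38.45
tcp_pos: [579.1, -281.6, 256.8]
tcp_rot: [-0.358, 0.934, 0.0, 0.0]
ft_force: [-2.9, 0.5, -0.1]
grip_width: 24.0
```

Request:
move_arm --series '[{"translation": [0.0063, -0.0021, 0], "turn": [0, 0, 0], "jaw": 0.018}, {"translation": [0.0103, -0.0032, 0], "turn": [0, 0, 0], "jaw": 0.018}, {"translation": [0.0103, -0.0032, 0], "turn": [0, 0, 0], "jaw": 0.018}, {"translation": [0.0103, -0.0032, 0], "turn": [0, 0, 0], "jaw": 0.018}]'

```text
t: 38.95
tcp_pos: [589.1, -284.5, 257.0]
tcp_rot: [-0.358, 0.934, -0.0, 0.001]
ft_force: [0.8, 0.3, -0.9]
grip_width: 24.2
```

Run:
```python
from h import *
st()
```

```text
t 38.95 [ 589.09 -284.49  256.99] yaw 131.96 [ 0.23 -0.  ] F [ 0.78  0.29 -0.92] w 24.20592430647593 q [ 0.78  0.87 -0.68  1.55  0.63  0.95  2.21]
```

Release, rise and look at the dial from the side that is free of the gripper.

Request:
move_arm --series '[{"translation": [0, 0, 0], "turn": [0, 0, 0], "jaw": 0.06}, {"translation": [0, 0, 0], "turn": [0, 0, 0], "jaw": 0.06}, {"translation": [0, 0, 0], "turn": [0, 0, 0], "jaw": 0.06}, {"translation": [0, 0, 0.04], "turn": [0, 0, 0], "jaw": 0.06}, {"translation": [0, 0, 0.09], "turn": [0, 0, -8], "jaw": 0.06}, {"translation": [0.04, 0.03, 0.12], "turn": [0, 0, -18], "jaw": 0.06}, {"translation": [0.075, 0.07, 0.12], "turn": [0, 0, -28], "jaw": 0.06}, {"translation": [0.075, 0.1, 0.12], "turn": [0, 0, -38], "jaw": 0.06}]'

```text
t: 39.95
tcp_pos: [665.4, -181.1, 377.3]
tcp_rot: [-0.033, 0.999, 0.001, 0.002]
ft_force: [-0.3, 0.2, -1.2]
grip_width: 60.1
```

Request:
move_arm --series '[{"translation": [0, 0, 0], "turn": [0, 0, 0], "jaw": 0.06}, {"translation": [0, 0, 0], "turn": [0, 0, 0], "jaw": 0.06}]'

```text
t: 40.2
tcp_pos: [663.4, -185.9, 376.9]
tcp_rot: [-0.035, 0.999, -0.001, -0.0]
ft_force: [0.6, -0.8, 0.1]
grip_width: 60.0
```

Run:
```python
from h import *
st();c,im=shot('wrist','w22');np.save('c22.npy',np.array(c,dtype=object),allow_pickle=True)
crop(im,160,30,360,180,3.9,'w22a')
s=shot('scene','s22')[1];crop(s,150,150,500,300,2.2,'s22a')
```

```text
t 40.2 [ 663.39 -185.9   376.89] yaw 93.97 [-0.04 -0.19] F [ 0.55 -0.82  0.07] w 59.956081391003714 q [ 0.52  0.76 -0.56  1.32  0.41  1.18  1.57]
```

View pics/w22.png

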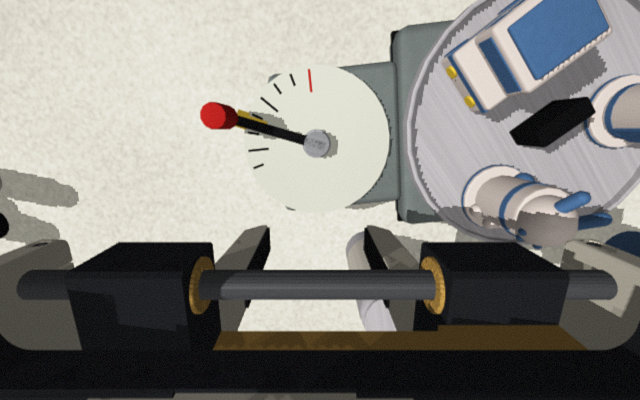

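View pics/w22a.png

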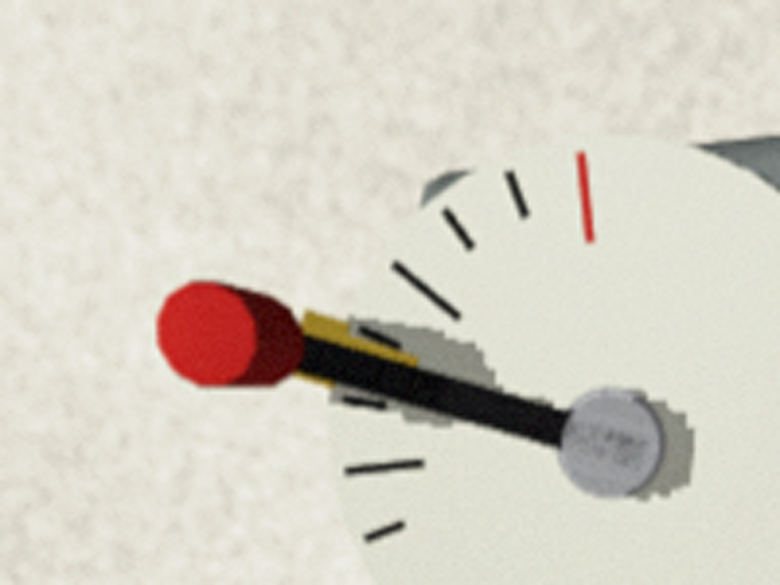

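View pics/s22a.png

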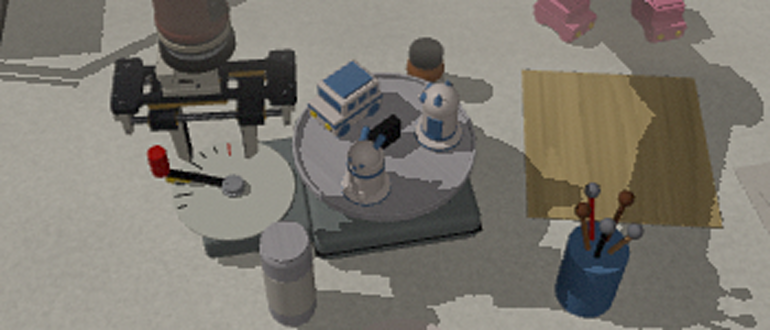

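Run:
```python
from h import *
c=tuple(np.load('c22.npy',allow_pickle=True));im=cv2.imread('pics/w22.png')
A=lambda p,z:onz(c,160+p[0]/3.9,30+p[1]/3.9,z)[:2]
piv=np.array([612,-192.9])
def an(v):return np.degrees(np.arctan2(v[1],v[0]))%360
p1=A((611,442),70);print('hub',p1)
hsv=cv2.cvtColor(im,cv2.COLOR_BGR2HSV);m=cv2.inRange(hsv,(0,150,150),(8,255,255))[90:140,190:245];p=np.argwhere(m)[:,::-1]+[190,90]
k=onz(c,*p.mean(0),102)[:2];print('knob',k,an(k-p1),an(k-piv),np.hypot(*(k-piv)))
print('lever edges',an(A((305,337),64)-A((562,409),64)),an(A((320,372),64)-A((560,445),64)))
print('yellow edge',an(A((305,312),52)-A((418,358),52)),'angle pts (earlier mean 66.3+189.4=255.7..255.9)')
tk={0:((581,152),(590,242)),1:((510,172),(524,216)),2:((447,211),(470,247)),3:((394,264),(458,318)),6:((346,471),(423,463)),7:((366,539),(403,523))}
N=[];D=[]
for kk,(a,b) in tk.items():
    a,b=A(a,50),A(b,50);d=(a-b)/np.linalg.norm(a-b);n=np.array([-d[1],d[0]]);N.append(n);D.append(n@a)
pv=np.linalg.lstsq(np.array(N),np.array(D),rcond=None)[0];print(pv)
print([ (an((A(a,50)+A(b,50))/2-pv)-15.0106*kk) for kk,(a,b) in tk.items()], an(k-pv))
# yellow: both visible sides
for q in[(305,312),(330,322),(298,378),(325,385)]:
    v=A(q,52)-pv;print(q,an(v),np.hypot(*v)*np.sin(np.radians(an(v)-255.9)))
```

```text
hub [ 611.07614222 -191.07484002]
knob [ 591.51506879 -284.3012096 ] 258.1499125235784 257.3675613185786 93.66863681542958
lever edges 258.61783246020826 257.24462236709263
yellow edge 252.1737528362283 angle pts (earlier mean 66.3+189.4=255.7..255.9)
[ 612.33438374 -193.8095005 ]
[np.float64(187.48815554621976), np.float64(187.83822553468886), np.float64(188.0894876007082), np.float64(188.56865495039384), np.float64(190.3233630614493), np.float64(190.80808776506467)] 257.0434940393177
(305, 312) 250.5112307506526 -8.131308936172907
(330, 322) 250.33281710480696 -7.71697389766364
(298, 378) 262.1318515130822 9.155577897655057
(325, 385) 262.377667511184 8.672589429705384
```

Run:
```python
from h import *
t=shot('top','t23')[1];s=shot('scene','s23')[1]
cv2.imwrite('pics/c23.png',np.vstack([cv2.resize(s[150:290,160:500],None,fx=2.1,fy=2.1,interpolation=2),cv2.resize(t[135:270,150:490],None,fx=2.1,fy=2.1,interpolation=2)]))
```

```text
(no output)
```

View pics/c23.png

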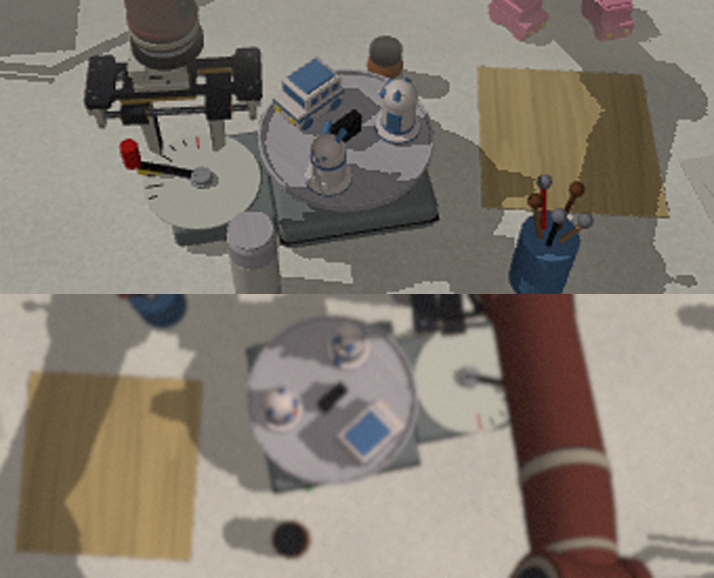

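The last pictures show all three figurines upright and well apart on the level tray, the lever over the yellow pointer, and the jar, pot and can still in place. I'm handing the job in.

Run:
```python
from rig import r
print(r.close_job())
```

```text
the job is handed in; nothing more can be done
None
```

The wheel is set up for varnishing and the job was handed in at about 40 s. The close call gave no verdict.

**What I did:**
- I brought the lever back until it covered the red tick at its stop.
- I seated the turntable on the spindle. It went down without resistance, and its weight came off the gripper at the expected height of 70 mm.
- I stood the van, rabbit and owl on it about 70 mm from the centre; there was no vase in this run.
- I then set the lever to the yellow pointer.

**Last checks:**
- All three figurines were upright and clearly apart.
- The tray was level.
- The jar, pot and can had not visibly moved.
- No figurine was seen knocked aside.

**Disagreements:**
- My readings of the lever against the pointer differ by 1 to 2.5 degrees (about 0.02 to 0.04 rad). That is inside the 0.08 limit, so I left it without a further nudge.
- While I lined up for the first knob grip, joint 7 read 2.8406 rad against its 2.84 limit. I backed off straight away and saw no fault, but I can't tell whether it counts as passing the range.

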